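Unlock the tool cabinet and lay out the pod chisel

TASK

The pod chisel is locked away. Take the key with the square head from the wooden key stand, push it fully home in the lock on top of the steel cabinet, turn it clockwise until the drawer springs open, and leave the key in the lock. Then take the chisel out of the drawer and lay it gently, flat, in the empty baking tray; leave the other two keys, the bottle, the jar, the cacao pod and the ladle where they are.

Things in the scene. Friction and masses are not known exactly. Their poses are not given: they have to be found in the camera images.
- square_key_bow (a point): The key to use, steel, 92 mm long, 90 g, standing upright (tip down) in one of the three slots of the key stand, its collar resting on the stand. This point is the centre of its flat square head: 8 mm thick (along the key's x), 40 mm wide (y), 50 mm tall (z, up the key). The collar's underside is 31 mm below this point, its top 25 mm below.
- square_key_tip (a point): Tip of that key, 67 mm below the head's centre. The flat bit is the lowest 20 mm: 5 mm thick (x), 16 mm wide (y, like the head), its foot tapered over 2 mm; then 16 mm of round neck, 7 mm across, up to the collar, which is 36 mm across and 6 mm thick, its underside 36 mm above the tip. It works either way round (half-turn symmetric about z).
- round_key_bow (a point): Another key with a round disc head 50 mm across, 8 mm thick, in another slot of the stand; it does not fit. Point at the head's centre. Leave it.
- tee_key_bow (a point): Another key with a T-shaped head (crossbar 50 mm long, 10 mm thick), in another slot of the stand; it does not turn the lock. Point on its stem, 67 mm above its tip. Leave it.
- key_stand: Fixed wooden block 60 x 190 x 50 mm (x, y, z), origin at the centre of its underside; three slots in its top, in a row along its y at -56, 0 and +56 mm, each 27 mm long (along y), 11 mm wide, 42 mm deep. The keys' heads stand with their width roughly along the stand's y. It may be left or right of the cabinet.
- keyhole (a point): Centre of the keyway's mouth, level with the cabinet's flat top (z = 115 mm), framed by a thin brass plate; axes are the cabinet's (z up). A vertical slot 19 mm long (y) and 8 mm wide (x), 1.5 mm chamfer, through the 12 mm top into the lock's plug. The key goes in, width along y, until its collar lies on the top: square_key_bow is then 31 mm above this point.
- plug (a joint): Turn of the lock's plug in rad: 0 locked, grows clockwise seen from above, stops at 1.3, stays where left. The key can turn only within 3 mm of fully home, and once turned cannot be pulled out. It has about 0.2 rad of play in the plug and slight friction (under 0.15 N m). At about 0.8 the hidden bolt lets the drawer go; turn the key about 1.3 rad in all.
- drawer (a joint): Drawer travel in m: 0 shut, 0.15 fully open. While locked it moves 2 mm at most. Once released a spring drives it fully open (8 N, 1 to 2 s) towards the cabinet's -x side (the robot). Its side walls' top edges are 53 mm over the table, its front panel's 66 mm.
- cabinet_top (a point): Centre of the top of the steel cabinet (fixed), 200 x 240 x 115 mm (x, y, z); drawer in the lower half of its -x face, with a small bar handle; lock at x = -50, y = -65 mm from this point. A glass jar stands on the +y half.
- drawer_floor (a point): Centre of the drawer's inner floor (moves with it), 12 mm above the table. Inside it measures 152 mm (x) by 214 mm (y), walls 41 mm high; fully open, its rear wall stands nearly level with the cabinet's front.
- chisel_grip (a point): The pod chisel, flat in the drawer, hidden until it opens; may slide a little then. Point: centre of its wooden handle, half-way up. Handle 105 mm long (x), 26 wide (y), 22 tall (z); the steel blade goes on along +x to 113 mm from this point, 18 wide, 4 thick, at mid-height. Lies roughly along the cabinet's y, blade to +y. Centre of mass about 8 mm towards the blade. 120 g.
- chisel: The same chisel: its origin is at the centre of the underside of the handle, axes as for chisel_grip.
- tray_floor (a point): Centre of the inner floor of the empty aluminium baking tray (fixed), 3 mm above the table; the tray is 250 x 170 mm (x, y), walls 3 mm thick, 20 mm high from the table. On the other side of the cabinet from the key stand.
- bottle_mid (a point): Middle (half-way up) of a glass bottle, 58 mm across, 200 mm tall, standing near the key stand. Leave it.
- jar_mid (a point): Middle of a glass jar, 56 mm across, 85 mm tall, standing on the cabinet. Leave it.
- pod_center (a point): Middle of a cacao pod, 152 mm long, 75 mm thick, lying on the table. Leave it.
- ladle_cup (a point): Middle of the cup (80 mm across, 28 mm high) of a black ladle lying on the table, its handle 170 mm along its -x. Leave it.
Things that resemble listed ones, but are neither listed nor needed, are in the scene too. What is shaped like the part that bears square_key_bow but yellow is not meant.

How it is judged:
On the way, in this order (a step that is already met when the one before it is completed fails the run):
1. the square-headed key is fully home in the keyway, collar on the cabinet's top (within 3 mm), drawer still shut (z of square_key_bow in the frame of keyhole below 0.034 m and horizontal distance between square_key_bow and keyhole below 0.007 m and value of joint drawer below 0.01 m), for 0.1 s.
2. the key has turned the plug (at least 0.6 rad) and the drawer has sprung open (at least 120 mm) (value of joint plug above 0.6 rad and value of joint drawer above 0.12 m), for 0.2 s.
At the end, for the whole second after the job is handed in: The chisel lies flat (level within 0.1 rad) on the floor of the baking tray, wholly between its walls; the drawer is open at least 120 mm; the square-headed key is still in the lock (head's centre within 12 mm of the keyhole's axis, at most 36 mm above the top) (x of chisel_grip in the frame of tray_floor between -0.1 and 0.1 m and y of chisel_grip in the frame of tray_floor between -0.075 and 0.075 m and z of chisel_grip in the frame of tray_floor between 0.005 and 0.018 m and angle between chisel_grip's own x axis and vertical between 1.47 and 1.67 rad and value of joint drawer above 0.12 m and z of square_key_bow in the frame of keyhole below 0.036 m and horizontal distance between square_key_bow and keyhole below 0.012 m); the robot touches nothing.
It fails at once if the chisel is dropped from a height or flung (faster than 1.3 m/s) (linear speed of chisel above 1.3 m/s).
It fails at once if one of the other two keys is moved by more than 30 mm (distance of any of round_key_bow, tee_key_bow from where it was at the start of the episode above 0.03 m).
It fails at once if the bottle, jar, pod or ladle is moved by more than 40 mm (distance of any of bottle_mid, jar_mid, pod_center, ladle_cup from where it was at the start of the episode above 0.04 m).
It also fails if it takes over 72 s, if anything falls off the work surface, if the arm or the gripper's body presses on something with over 40 N, if the wrist force passes 120 N, or if a joint passes its speed limit or range.

ROBOT

A 7-joint arm with a two-finger parallel gripper is mounted at the origin on the work surface. World frame = base frame: x ahead of the robot, y to its left, z up, the work surface at z = 0. Lengths are in m, angles in rad, forces in N, time in s.
With the tool pointing down it reaches from about 0.4 to 0.925 m from the base axis. Payload 5.6 kg.
Tool frame: the origin (TCP) lies at the very end of the fingers, on their centre line; the grasp point (between the pads) lies 19 mm behind it; z points along the fingers, y is the direction in which the jaws open and shut (so a half turn about z gives the same grasp; the last joint's range is limited). The gripper opens to 85 mm and grips with 20 to 120 N. Pads are 22 mm wide; open, the fingers measure 114 mm over their backs; the gripper's body (76 mm by 85 mm) begins 54 mm behind the grasp point. The pads swing forward as they close: fully open they stand 13 mm farther back than shut.
Start: joints at [1.103, 0.468, -0.012, 1.603, 0.006, 1.071, -0.056], TCP at [0.268, -0.592, 0.231] pointing down, gripper open.
Joint ranges: [-2.53, 2.53], [-0.31, 2.02], [-1.57, 1.55], [0.28, 2.44], [-1.29, 4.43], [0.15, 1.84], [-2.92, 2.92]. Speed limits (rad/s): [2.57, 2.57, 3.14, 3.14, 3.14, 3.14, 3.14].

INTERFACE

Orientations are given as a unit quaternion [w, x, y, z].
In Python, from plant import arm gives the robot as it stands.
- The arm moves only by the tool send_rows, never from a script. Its argument "increments" is a list of rows, each an object of numbers: "tx", "ty", "tz": the shift along the tool's x, y, z in mm; "twist": the turn about the tool's z in degrees; "grip": the opening in per cent of the stroke, from 0 (shut) to 100 (fully open). In form: [{"tx": .., "ty": .., "tz": .., "twist": .., "grip": ..}, ...]. A call has 1 to 12 rows; each row shifts and turns the commanded pose from where the row before left it, along the tool's axes as they then stand; what a row does not reach is not made up. A row lasts 1/12 s, in which the tool goes at most 41.7 mm and 7.16 degrees, less where a joint would pass 70% of its speed; a pose out of reach is approached as far as the arm can. A call with a gripper value outside its range is refused whole. The fingers move at their own pace and stop on an object; "force" is the grip in N (left out, the last holds). Time passes only in rows, so rows that do not move let the fingers close. It gives the time, the measured TCP pose, the force and the opening at its end, in the units of the state.
- arm.read_state(): the state, without advancing time (a new reading comes with each control period).
- arm.capture(name): name is "side" or "top"; returns a dict with "color" (400x640x3 uint8, blue, green, red), "fx", "fy", "cx", "cy" (pixels), "D" ([k1, k2, p1, p2, k3] as OpenCV has them; the pictures are not rectified), "world_to_cam" (4x4, takes a point from world to camera coordinates). Camera axes: x right, y down, z forward; pixel columns grow to the right and rows downward; lengths in m; the calibration is good to about 2 mm. A picture is of the moment at which its call begins. There is no depth.
- arm.finish_job(): hands the job in, once; it reports no verdict.
The state is a dict: "t": time; "joints": joint angles; "dq": joint speeds; "effort": joint torques, N m; "tool_pos": TCP position; "ee_rot": TCP orientation; "wrist_force": force on the tool from outside, world axes, zero at the start; "moment": the same for the moment, N m; "grip_width": finger opening in m.
Only numpy, scipy, OpenCV 4.12 (cv2) and the standard library are available. Lean on these libraries where they do the work, as an engineer would, in place of code of your own. Each camera call takes 0.05 s, during which the arm holds its last target.

## Working session

There is one attempt and no reset: what is moved stays moved. The work goes in short steps, Python scripts to look and compute and a tool call to move; the robot and the scene stay as the last step left them, time stands still between calls to the robot, and variables do not carry over. Pictures are saved under pics/ and viewed, and the job is handed in when it is done.

Besides the shell and the picture viewer there is one more tool, called by a JSON object that holds its "op" and its "data", one argument or row to a line. send_rows: Moves the arm, as the interface text tells. Its arguments: {"type":"object","properties":{"increments":{"type":"array"},"force":{"type":"number"}},"required":["increments"]}

```bash
ls; mkdir -p pics; cat > h.py <<'E'
import numpy as np, cv2, json
from plant import arm
def cap(n,fn):
    c=arm.capture(n); cv2.imwrite('pics/%s.png'%fn,c['color'])
    np.savez('pics/%s.npz'%fn,**{k:np.array(v) for k,v in c.items()}); return c
def load(fn):
    return dict(np.load('pics/%s.npz'%fn))
def K(c): return np.array([[c['fx'],0,c['cx']],[0,c['fy'],c['cy']],[0,0,1.]],float)
def ray(c,uv):
    p=cv2.undistortPoints(np.array([[uv]],float),K(c),np.array(c['D'],float))[0,0]
    T=np.array(c['world_to_cam']);R=T[:3,:3];t=T[:3,3]
    return -R.T@t, R.T@np.array([p[0],p[1],1.])
def onz(c,uv,z):
    o,d=ray(c,uv); return o+d*(z-o[2])/d[2]
def tri(c1,u1,c2,u2):
    o1,d1=ray(c1,u1);o2,d2=ray(c2,u2)
    s=np.linalg.lstsq(np.stack([d1,-d2],1),o2-o1,rcond=None)[0]
    a=o1+d1*s[0];b=o2+d2*s[1]; return (a+b)/2,np.linalg.norm(a-b)
def proj(c,P):
    T=np.array(c['world_to_cam']);r=cv2.Rodrigues(T[:3,:3])[0]
    return cv2.projectPoints(np.array(P,float).reshape(-1,3),r,T[:3,3],K(c),np.array(c['D'],float))[0][:,0]
def crop(fn,x0,y0,x1,y1,s,out):
    im=cv2.imread('pics/%s.png'%fn)[y0:y1,x0:x1]
    cv2.imwrite('pics/%s.png'%out,cv2.resize(im,None,fx=s,fy=s,interpolation=cv2.INTER_CUBIC))
E
python3 - <<'E'
from h import *
cap('top','t0');cap('side','s0');print(arm.read_state())
E
```

```text
pics
{'t': 0.1, 'joints': array([ 1.10298163,  0.46832404, -0.01161111,  1.60354017,  0.00598267,
        1.07142   , -0.05629663]), 'dq': array([ 4.24936015e-04, -4.44222167e-03,  2.00360822e-05, -2.23983989e-03,
       -6.03280396e-04,  1.24594902e-03, -4.77372757e-04]), 'effort': array([ 5.67214902e-04, -5.33513260e+01,  2.14242388e-02, -2.51962513e+01,
        1.14780499e-02,  4.24817030e-03,  3.23568440e-05]), 'tool_pos': array([ 0.26763476, -0.59177877,  0.23040735]), 'ee_rot': array([-7.97887728e-04,  9.77532440e-01,  2.10783403e-01, -2.22926069e-04]), 'wrist_force': array([ 0.06299086, -0.73520371,  0.12892721]), 'moment': array([ 0.01382835,  0.0306997 , -0.03182539]), 'grip_width': 0.08546815807210482}
```

View pics/t0.png

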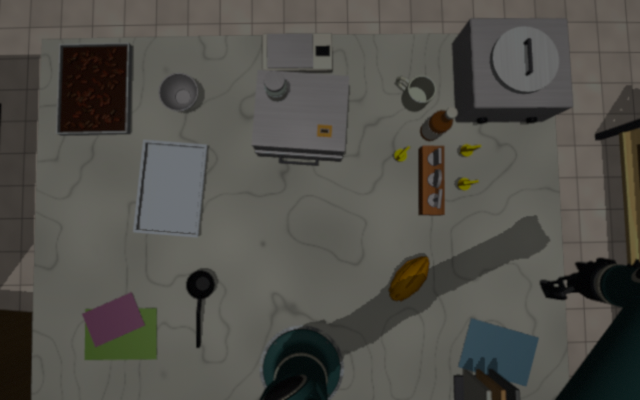

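View pics/s0.png

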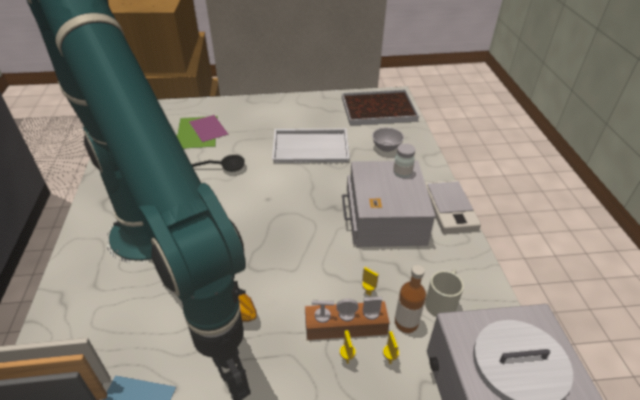

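The top view shows the base at (300,365), with the stand at (431,180), cabinet at (300,115), lock at (325,131), tray at (172,188), pod at (409,277) and ladle at (201,283). I'll enlarge the stand and the lock next.

```bash
python3 - <<'E'
from h import *
crop('t0',380,90,500,230,5,'t0a');crop('s0',290,250,440,380,5,'s0a');crop('t0',240,60,360,180,5,'t0b');crop('s0',330,140,450,250,5,'s0b')
E
```

```text
(no output)
```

View pics/t0a.png

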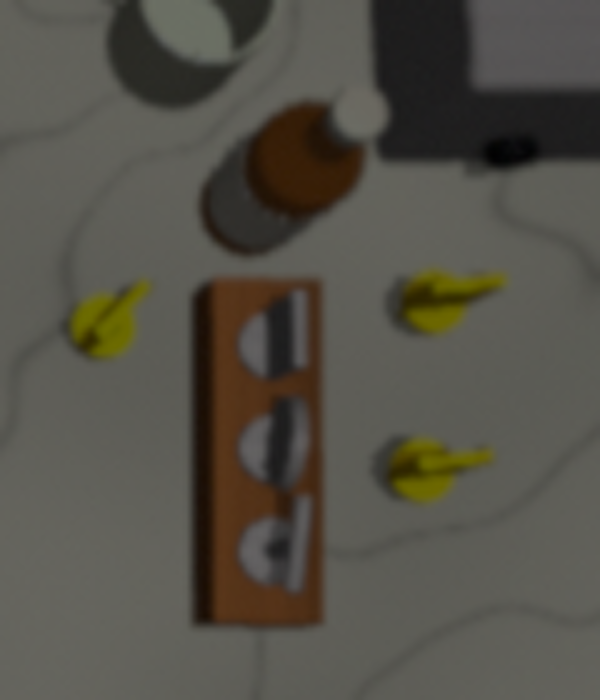

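View pics/s0a.png

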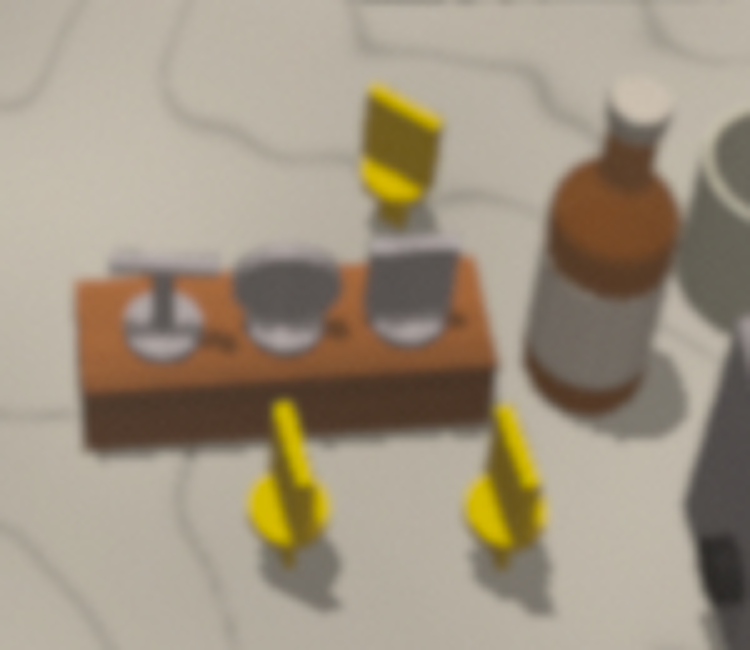

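View pics/t0b.png

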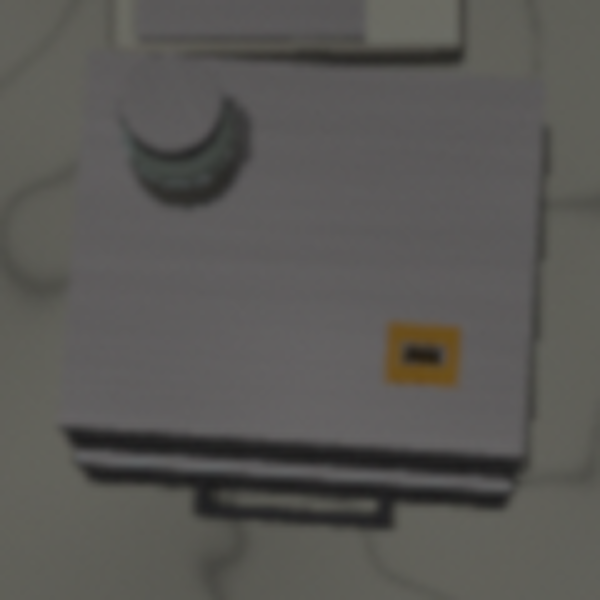

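View pics/s0b.png

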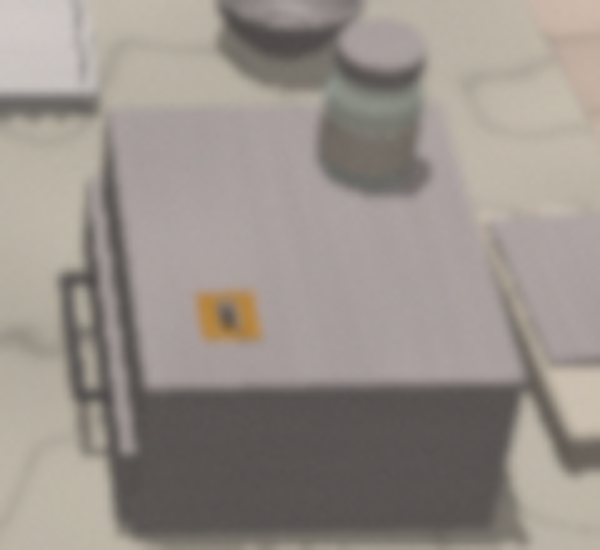

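Things that could be mistaken for the key:
- **Grey T key:** (437,199), wrong head shape.
- **Grey round key:** (436,178), wrong head shape.
- **Yellow square keys:** (400,154), (469,150) and (466,184), wrong colour.

The steel square head is at (436,157) top and (373,304) side. That is the one I'll use.

```bash
python3 - <<'E'
from h import *
t=load('t0');s=load('s0')
f=lambda x,y,x0,y0:((x+.5)/5-.5+x0,(y+.5)/5-.5+y0)
print('cam',ray(t,(320,200))[0],ray(s,(320,200))[0])
kt=f(423,354,240,60);ks=f(229,316,330,140)
print('keyhole',onz(t,kt,.115),onz(s,ks,.115),tri(t,kt,s,ks))
for n,p in dict(fl=(65,428),fr=(525,458),br=(545,75),bl=(88,52)).items(): print(n,onz(t,f(*p,240,60),.115))
for n,p in dict(fr=(146,388),br=(521,382),fl=(107,107)).items(): print('s',n,onz(s,f(*p,330,140),.115))
a=onz(t,f(294,330,380,90),.106)
print('sq top edge t',onz(t,f(301,290,380,90),.106),onz(t,f(300,368,380,90),.106))
print('s',onz(s,f(370,241,290,250),.106),onz(s,f(461,244,290,250),.106))
for n,p in dict(tl=(212,282),tr=(322,281),br=(322,625),bl=(212,625)).items(): print('stand',n,onz(t,f(*p,380,90),.05))
for n,p in dict(a=(75,284),b=(475,258),c=(495,366),d=(85,390)).items(): print('stand s',n,onz(s,f(*p,290,250),.05))
print('bottle cap',tri(t,f(361,113,380,90),s,f(640,100,290,250)))
print('bottle base t', onz(t,f(248,210,380,90),.0))
for n,p in dict(a=(370,170),y2=(0,0)).items(): pass
print('yellow tops', onz(t,f(145,290,380,90),.1),onz(t,f(495,283,380,90),.1),onz(t,f(485,458,380,90),.1))
for p in [(145,143),(207,147),(201,234),(137,232)]: print('tray',onz(t,p,.02))
print('jar',onz(t,f(187,155,240,60),.115),'pod',onz(t,(409,277),.037),'ladle',onz(t,(201,283),.02))
E
```

```text
cam [ 0.37559123 -0.03613564  1.18417174] [ 0.36629047 -0.99627986  0.98354913]
keyhole [ 0.63514754 -0.07091323  0.115     ] [ 0.63543269 -0.07095784  0.115     ] (array([ 0.63530467, -0.07092443,  0.11494328]), np.float64(0.0002791316102716546))
fl [0.59880893 0.11399129 0.115     ]
fr [ 0.58009108 -0.12258696  0.115     ]
br [ 0.78281456 -0.13723269  0.115     ]
bl [0.79777298 0.10146065 0.115     ]
s fr [ 0.58092837 -0.12114414  0.115     ]
s br [ 0.776798   -0.13783816  0.115     ]
s fl [0.60065828 0.11898419 0.115     ]
sq top edge t [ 0.58842305 -0.37267724  0.106     ] [ 0.54728678 -0.3706037   0.106     ]
s [ 0.54761669 -0.36834196  0.106     ] [ 0.58774176 -0.37427412  0.106     ]
stand tl [ 0.60446038 -0.34103516  0.05      ]
stand tr [ 0.60436523 -0.40200009  0.05      ]
stand br [ 0.41514436 -0.39490949  0.05      ]
stand bl [ 0.41606356 -0.33470803  0.05      ]
stand s a [ 0.41719561 -0.33747275  0.05      ]
stand s b [ 0.60672715 -0.34316691  0.05      ]
stand s c [ 0.60277125 -0.40218907  0.05      ]
stand s d [ 0.41629928 -0.39469115  0.05      ]
bottle cap (array([ 0.65551339, -0.37591861,  0.19934289]), np.float64(0.0007622317831143098))
bottle base t [ 0.6562781  -0.37679465  0.        ]
yellow tops [ 0.59051084 -0.29207511  0.1       ] [ 0.59227187 -0.4779262   0.1       ] [ 0.49954346 -0.46849873  0.1       ]
tray [0.62930522 0.42908861 0.02      ]
tray [0.61533472 0.25498175 0.02      ]
tray [0.37266795 0.27067216 0.02      ]
tray [0.38065698 0.44769794 0.02      ]
jar [0.74193591 0.05016654 0.115     ] pod [ 0.24754295 -0.29724517  0.037     ] ladle [0.23878302 0.27037481 0.02      ]
```

```bash
cat >> h.py <<'E'
from scipy.spatial.transform import Rotation as Ro
def plan(target,ang=None):
    s=arm.read_state();q=s['ee_rot'];R=Ro.from_quat([q[1],q[2],q[3],q[0]]).as_matrix()
    a=np.degrees(np.arctan2(R[1,0],R[0,0]))
    tw=0 if ang is None else (a-ang+180)%360-180
    R2=R@Ro.from_euler('z',tw,degrees=True).as_matrix()
    print('t',s['t'],'pos',np.round(s['tool_pos'],4),'ang',round(a,2),'tilt',np.round(R[:,2],3),'g',round(s['grip_width'],4),'F',np.round(s['wrist_force'],1),'M',np.round(s['moment'],2),'j7',s['joints'][6])
    d=np.array(target)-s['tool_pos']
    print('twist',round(tw,2),'then t(mm)',np.round(1000*R2.T@d,1),'| before twist',np.round(1000*R.T@d,1))
E
python3 - <<'E'
from h import *
plan([.567,-.3715,.2],-5.6)
E
```

```text
t 0.1 pos [ 0.2676 -0.5918  0.2304] ang 24.34 tilt [-0.001  0.001 -1.   ] g 0.0855 F [ 0.1 -0.7  0.1] M [ 0.01  0.03 -0.03] j7 -0.05629662904661428
twist 29.94 then t(mm) [ 276.5 -248.4   30.5] | before twist [363.5 -77.3  30.5]
```

{"op": "send_rows", "data": {
  "increments": [
    {"twist":6},
    {"twist":6},
    {"twist":6},
    {"twist":6},
    {"twist":6},
    {"tx":30,"ty":-27},
    {"tx":40,"ty":-35},
    {"tx":40,"ty":-35},
    {"tx":40,"ty":-35},
    {"tx":40,"ty":-35},
    {"tx":40,"ty":-35},
    {"tx":30,"ty":-30}
  ]
}}

```text
$.increments[0]: bad value
```

```bash
python3 - <<'E'
from h import *
plan([.567,-.3715,.2],-5.6)
E
```

```text
t 0.1 pos [ 0.2676 -0.5918  0.2304] ang 24.34 tilt [-0.001  0.001 -1.   ] g 0.0855 F [ 0.1 -0.7  0.1] M [ 0.01  0.03 -0.03] j7 -0.05629662904661428
twist 29.94 then t(mm) [ 276.5 -248.4   30.5] | before twist [363.5 -77.3  30.5]
```

{"op": "send_rows", "data": {
  "increments": [
    {"tx":0,"ty":0,"tz":0,"twist":6,"grip":100},
    {"tx":0,"ty":0,"tz":0,"twist":6,"grip":100},
    {"tx":0,"ty":0,"tz":0,"twist":6,"grip":100},
    {"tx":0,"ty":0,"tz":0,"twist":6,"grip":100},
    {"tx":0,"ty":0,"tz":0,"twist":6,"grip":100},
    {"tx":20,"ty":-18,"tz":0,"twist":0,"grip":100},
    {"tx":28,"ty":-25,"tz":0,"twist":0,"grip":100},
    {"tx":28,"ty":-25,"tz":0,"twist":0,"grip":100},
    {"tx":28,"ty":-25,"tz":0,"twist":0,"grip":100},
    {"tx":28,"ty":-25,"tz":0,"twist":0,"grip":100},
    {"tx":28,"ty":-25,"tz":0,"twist":0,"grip":100},
    {"tx":28,"ty":-25,"tz":0,"twist":0,"grip":100}
  ]
}}

```text
t: 1.1
tool_pos: [0.4726, -0.4422, 0.2309]
ee_rot: [-0.0, 0.999, -0.049, -0.0]
wrist_force: [0.1, 0.1, 0.2]
grip_width: 0.0851
```

{"op": "send_rows", "data": {
  "increments": [
    {"tx":28,"ty":-25,"tz":0,"twist":0,"grip":100},
    {"tx":28,"ty":-25,"tz":0,"twist":0,"grip":100},
    {"tx":20,"ty":-18,"tz":0,"twist":0,"grip":100},
    {"tx":12,"ty":-12,"tz":0,"twist":0,"grip":100},
    {"tx":0,"ty":0,"tz":0,"twist":0,"grip":100},
    {"tx":0,"ty":0,"tz":0,"twist":0,"grip":100}
  ]
}}

```text
t: 1.6
tool_pos: [0.5667, -0.3725, 0.2306]
ee_rot: [0.0, 0.999, -0.049, -0.001]
wrist_force: [-1.2, -0.4, -0.4]
grip_width: 0.0854
```

```bash
python3 - <<'E'
from h import *
plan([.567,-.3715,.064],-5.6)
E
```

```text
t 1.6 pos [ 0.5667 -0.3725  0.2306] ang -5.6 tilt [-0.002  0.    -1.   ] g 0.0854 F [-1.2 -0.4 -0.4] M [-0.07  0.02  0.02] j7 -1.1331073488418844
twist -0.0 then t(mm) [  0.5  -1.  166.6] | before twist [  0.5  -1.  166.6]
```

{"op": "send_rows", "data": {
  "increments": [
    {"tx":0,"ty":-1,"tz":15,"twist":0,"grip":100},
    {"tx":0,"ty":0,"tz":30,"twist":0,"grip":100},
    {"tx":0,"ty":0,"tz":30,"twist":0,"grip":100},
    {"tx":0,"ty":0,"tz":30,"twist":0,"grip":100},
    {"tx":0,"ty":0,"tz":25,"twist":0,"grip":100},
    {"tx":0,"ty":0,"tz":20,"twist":0,"grip":100},
    {"tx":0,"ty":0,"tz":10,"twist":0,"grip":100},
    {"tx":0,"ty":0,"tz":6,"twist":0,"grip":100},
    {"tx":0,"ty":0,"tz":0,"twist":0,"grip":100},
    {"tx":0,"ty":0,"tz":0,"twist":0,"grip":100}
  ]
}}

```text
t: 2.43
tool_pos: [0.567, -0.3729, 0.0663]
ee_rot: [0.001, 0.999, -0.05, 0.0]
wrist_force: [-0.0, -0.3, -0.1]
grip_width: 0.0854
```

```bash
python3 - <<'E'
from h import *
cap('side','s1');cap('top','t1')
crop('s1',290,210,440,380,4,'s1a');crop('t1',360,90,500,230,4,'t1a')
plan([.567,-.3715,.064],-5.6)
E
```

```text
t 2.5333 pos [ 0.5678 -0.3726  0.067 ] ang -5.69 tilt [ 0.002 -0.002 -1.   ] g 0.0858 F [-0.2 -0.4 -0.4] M [ 0.02  0.03 -0.05] j7 -1.135965581203147
twist -0.09 then t(mm) [-0.9 -1.1  3. ] | before twist [-0.9 -1.1  3. ]
```

View pics/s1a.png

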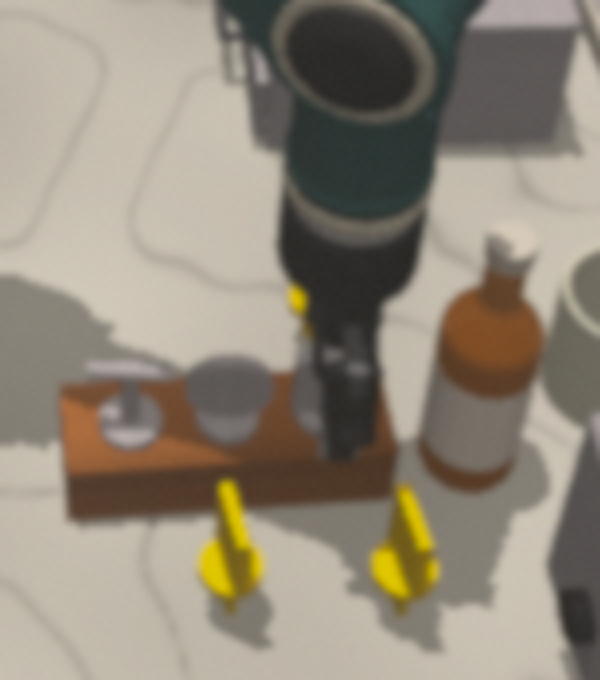

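View pics/t1a.png

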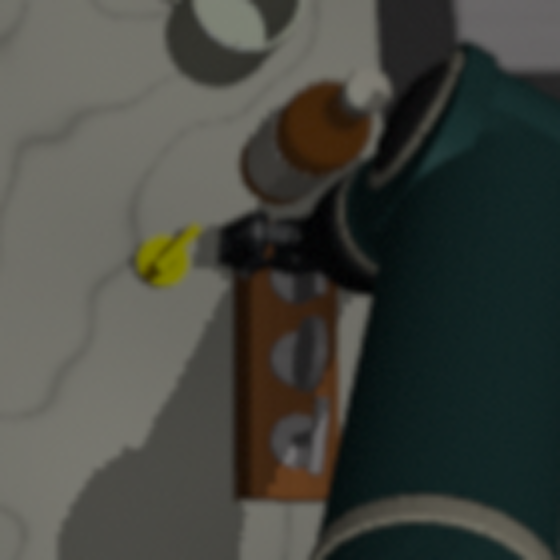

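The side view shows the fingers on both sides of the square key (about px 376,310), clear of the bottle. I'll close with 70 N.

{"op": "send_rows", "data": {
  "increments": [
    {"tx":0,"ty":0,"tz":2,"twist":0,"grip":40},
    {"tx":0,"ty":0,"tz":0,"twist":0,"grip":20},
    {"tx":0,"ty":0,"tz":0,"twist":0,"grip":10},
    {"tx":0,"ty":0,"tz":0,"twist":0,"grip":0},
    {"tx":0,"ty":0,"tz":0,"twist":0,"grip":0},
    {"tx":0,"ty":0,"tz":0,"twist":0,"grip":0},
    {"tx":0,"ty":0,"tz":0,"twist":0,"grip":0},
    {"tx":0,"ty":0,"tz":0,"twist":0,"grip":0},
    {"tx":0,"ty":0,"tz":0,"twist":0,"grip":0},
    {"tx":0,"ty":0,"tz":0,"twist":0,"grip":0}
  ],
  "force": 70
}}

```text
t: 3.37
tool_pos: [0.5672, -0.3718, 0.0634]
ee_rot: [0.0, 0.999, -0.049, 0.0]
wrist_force: [-0.1, 0.4, 1.7]
grip_width: 0.007
```

```bash
python3 - <<'E'
from h import *
plan([.567,-.3715,.064],-5.6)
E
```

```text
t 3.3667 pos [ 0.5672 -0.3718  0.0634] ang -5.66 tilt [ 0. -0. -1.] g 0.007 F [-0.1  0.4  1.7] M [ 0.05 -0.   -0.05] j7 -1.1360850296421454
twist -0.06 then t(mm) [-0.2 -0.3 -0.6] | before twist [-0.2 -0.3 -0.6]
```

{"op": "send_rows", "data": {
  "increments": [
    {"tx":0,"ty":0,"tz":-10,"twist":0,"grip":0},
    {"tx":0,"ty":0,"tz":-20,"twist":0,"grip":0},
    {"tx":0,"ty":0,"tz":-30,"twist":0,"grip":0},
    {"tx":0,"ty":0,"tz":-30,"twist":0,"grip":0},
    {"tx":0,"ty":0,"tz":-30,"twist":0,"grip":0},
    {"tx":0,"ty":0,"tz":-20,"twist":0,"grip":0},
    {"tx":0,"ty":0,"tz":-10,"twist":0,"grip":0},
    {"tx":0,"ty":0,"tz":0,"twist":-6,"grip":0},
    {"tx":0,"ty":0,"tz":0,"twist":-6,"grip":0},
    {"tx":0,"ty":0,"tz":0,"twist":-6,"grip":0},
    {"tx":0,"ty":0,"tz":0,"twist":-6,"grip":0},
    {"tx":0,"ty":0,"tz":0,"twist":-6,"grip":0}
  ]
}}

```text
t: 4.37
tool_pos: [0.5664, -0.3714, 0.2124]
ee_rot: [-0.001, 0.977, 0.213, -0.001]
wrist_force: [0.2, 0.8, -0.6]
grip_width: 0.0073
```

{"op": "send_rows", "data": {
  "increments": [
    {"tx":0,"ty":0,"tz":0,"twist":-6,"grip":0},
    {"tx":0,"ty":0,"tz":0,"twist":-6,"grip":0},
    {"tx":0,"ty":0,"tz":0,"twist":-6,"grip":0},
    {"tx":0,"ty":0,"tz":0,"twist":-6,"grip":0},
    {"tx":0,"ty":0,"tz":0,"twist":-6,"grip":0},
    {"tx":0,"ty":0,"tz":0,"twist":-6,"grip":0},
    {"tx":0,"ty":0,"tz":0,"twist":-6,"grip":0},
    {"tx":0,"ty":0,"tz":0,"twist":-6,"grip":0},
    {"tx":0,"ty":0,"tz":0,"twist":-6,"grip":0},
    {"tx":0,"ty":0,"tz":0,"twist":-6,"grip":0},
    {"tx":0,"ty":0,"tz":0,"twist":-1.2,"grip":0},
    {"tx":0,"ty":0,"tz":0,"twist":0,"grip":0}
  ]
}}

```text
t: 5.37
tool_pos: [0.5666, -0.3716, 0.2125]
ee_rot: [-0.001, 0.735, 0.678, -0.0]
wrist_force: [-0.1, -0.3, -1.0]
grip_width: 0.007
```

```bash
python3 - <<'E'
from h import *
plan([.635,-.071,.2134],85.6)
E
```

```text
t 5.3667 pos [ 0.5666 -0.3716  0.2125] ang 85.44 tilt [-0.001  0.001 -1.   ] g 0.007 F [-0.1 -0.3 -1. ] M [-0.01 -0.01  0.03] j7 0.29947239305492074
twist -0.16 then t(mm) [305.   45.2  -0.7] | before twist [305.1  44.3  -0.7]
```

{"op": "send_rows", "data": {
  "increments": [
    {"tx":15,"ty":2,"tz":0,"twist":0,"grip":0},
    {"tx":30,"ty":4,"tz":0,"twist":0,"grip":0},
    {"tx":35,"ty":5,"tz":0,"twist":0,"grip":0},
    {"tx":35,"ty":5,"tz":0,"twist":0,"grip":0},
    {"tx":35,"ty":5,"tz":0,"twist":0,"grip":0},
    {"tx":35,"ty":5,"tz":0,"twist":0,"grip":0},
    {"tx":35,"ty":5,"tz":0,"twist":0,"grip":0},
    {"tx":35,"ty":5,"tz":0,"twist":0,"grip":0},
    {"tx":30,"ty":5,"tz":0,"twist":0,"grip":0},
    {"tx":20,"ty":3,"tz":0,"twist":0,"grip":0},
    {"tx":0,"ty":0,"tz":0,"twist":0,"grip":0},
    {"tx":0,"ty":0,"tz":0,"twist":0,"grip":0}
  ]
}}

```text
t: 6.37
tool_pos: [0.6346, -0.0679, 0.2133]
ee_rot: [-0.0, 0.733, 0.68, 0.0]
wrist_force: [-0.2, -0.6, -0.7]
grip_width: 0.0077
```

{"op": "send_rows", "data": {
  "increments": [
    {"tx":0,"ty":0,"tz":10,"twist":0,"grip":0},
    {"tx":0,"ty":0,"tz":10,"twist":0,"grip":0},
    {"tx":0,"ty":0,"tz":5,"twist":0,"grip":0},
    {"tx":0,"ty":0,"tz":0,"twist":0,"grip":0}
  ]
}}

```text
t: 6.7
tool_pos: [0.6331, -0.0724, 0.1857]
ee_rot: [-0.001, 0.735, 0.678, -0.002]
wrist_force: [-0.7, 0.2, -0.6]
grip_width: 0.007
```

```bash
python3 - <<'E'
from h import *
plan([.6353,-.0709,.170],85.6)
cap('side','s2');cap('top','t2')
crop('s2',330,110,450,230,6,'s2a');crop('t2',280,70,380,170,6,'t2a')
E
```

```text
t 6.7 pos [ 0.6331 -0.0724  0.1857] ang 85.41 tilt [-0.004 -0.    -1.   ] g 0.007 F [-0.7  0.2 -0.6] M [-0.02  0.04  0.01] j7 -0.20682763791294603
twist -0.19 then t(mm) [ 1.7  2.2 15.7] | before twist [ 1.7  2.1 15.7]
```

View pics/s2a.png

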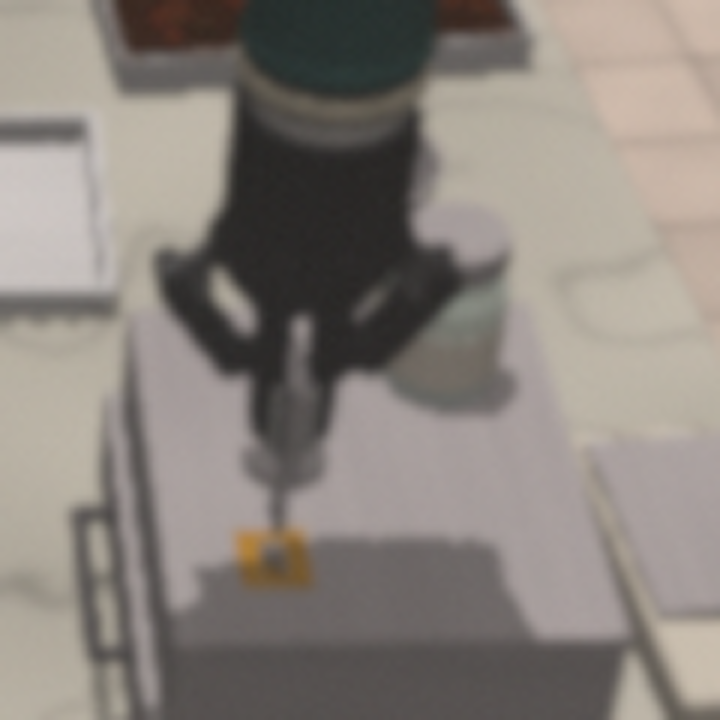

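View pics/t2a.png

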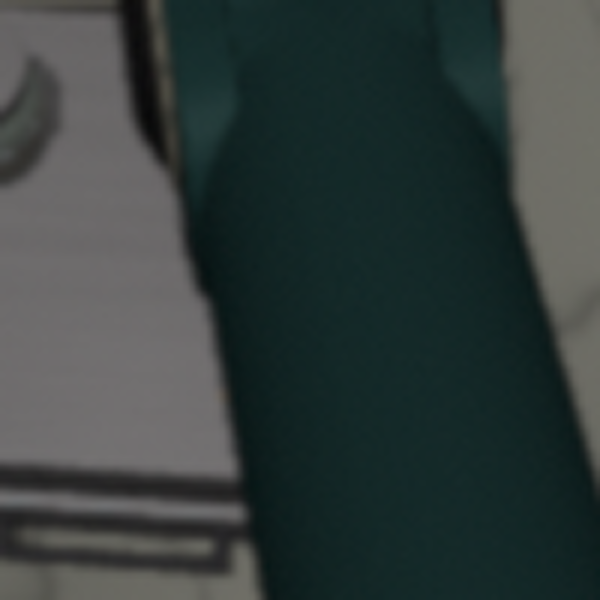

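```bash
python3 - <<'E'
from h import *
plan([.6353,-.0709,.170],85.6)
p=arm.read_state()['tool_pos']
s=load('s2')
f=lambda P:(proj(s,P)-[330,110]+.5)*6-.5
p2=p
print('model tip,collar top ctr,bow,headtop',f([[p2[0],p2[1],p2[2]-.0494],[p2[0],p2[1],p2[2]-.0494+.042],[p2[0],p2[1],p2[2]-.0494+.067],[p2[0],p2[1],p2[2]-.0494+.092]]))
print('keyhole',f([[.6353,-.0709,.115]]))
print(f([[.6373,-.0709,.115]]),f([[.6353,-.0689,.115]]))
E
```

```text
t 6.8 pos [ 0.6343 -0.0718  0.1875] ang 85.45 tilt [-0.001  0.    -1.   ] g 0.0072 F [ 0.9  0.3 -0.4] M [ 0.    0.03 -0.01] j7 -0.2065343476668755
twist -0.15 then t(mm) [ 1.   1.  17.5] | before twist [ 1.   0.9 17.5]
model tip,collar top ctr,bow,headtop [[277.36098744 522.4277642 ]
 [285.91395926 450.29981826]
 [291.20093153 405.77699357]
 [296.64224267 360.00420733]]
keyhole [[274.58364383 559.23530877]]
[[278.95669272 558.9109542 ]] [[273.67889132 556.25772134]]
```

```bash
python3 - <<'E'
from h import *
im=cv2.imread('pics/s2.png')[150:215,360:400]
im=cv2.convertScaleAbs(cv2.resize(im,None,fx=12,fy=12,interpolation=cv2.INTER_CUBIC),alpha=1.3)
p=np.array([.6343,-.0718,.1875]);s=load('s2')
k=(proj(s,[p+[0,0,z-.0494] for z in (0,.036,.042,.067,.092)])-[360,150]+.5)*12-.5
print(k)
for q in k: cv2.circle(im,tuple(int(v) for v in q),3,(0,0,255),-1)
a=np.radians(85.5);u=np.array([np.cos(a),np.sin(a),0])
for z,w in((.092,.02),(.042,.02),(0,.008),(.02,.008)):
    for sg in(1,-1):
        q=(proj(s,[p+u*w*sg+[0,0,z-.0494]])[0]-[360,150]+.5)*12-.5
        cv2.circle(im,tuple(int(v) for v in q),3,(255,0,255),-1)
cv2.imwrite('pics/s2b.png',im)
E
```

```text
[[195.18036282 565.3565668 ]
 [209.79138924 442.11805831]
 [212.28443398 421.10845421]
 [222.85719959 332.06778074]
 [233.73859129 240.52746286]]
```

View pics/s2b.png

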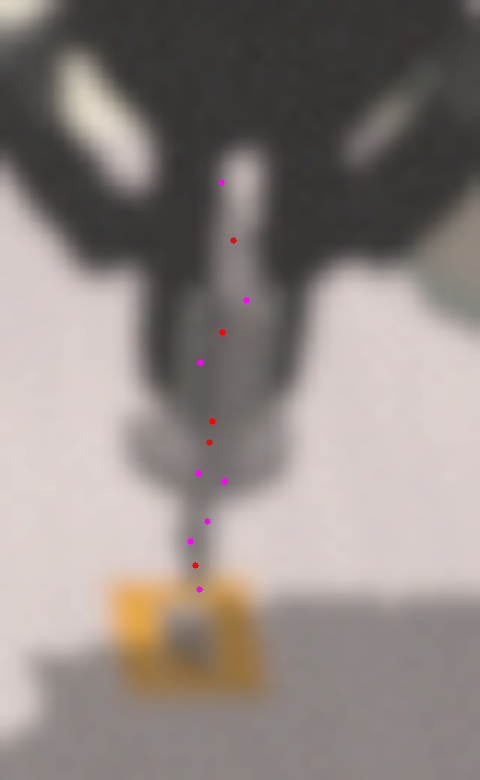

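```bash
python3 - <<'E'
from h import *
a=np.mean([arm.capture('side')['color'].astype(float) for _ in range(8)],0)
np.save('pics/s3.npy',a)
im=a[155:210,362:396]
b=cv2.resize(im,None,fx=12,fy=12,interpolation=cv2.INTER_LANCZOS4)
g=cv2.GaussianBlur(b,(0,0),12); b=np.clip((b+2.0*(b-g))*1.6,0,255).astype(np.uint8)
cv2.imwrite('pics/s3b.png',b)
P=[]
for _ in range(1): plan([.6353,-.0709,.170],85.6)
E
```

```text
t 7.2 pos [ 0.6348 -0.0711  0.1886] ang 85.53 tilt [ 0. -0. -1.] g 0.0074 F [-0.4 -0.  -0.6] M [-0.01  0.02  0.03] j7 -0.20640682911966549
twist -0.07 then t(mm) [ 0.2  0.5 18.6] | before twist [ 0.2  0.5 18.6]
```

View pics/s3b.png

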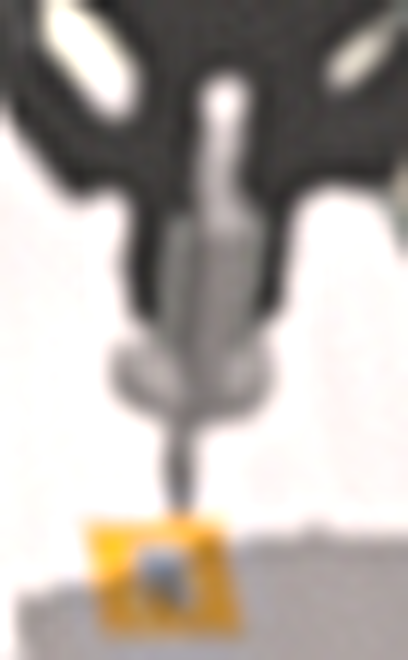

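```bash
python3 - <<'E'
from h import *
p=arm.read_state()['tool_pos'];s=load('s2')
f=lambda P:(proj(s,P)-[362,155]+.5)*12-.5
dz=.0494
for ang in (95.5,85.5,75.5,70):
    a=np.radians(ang);u=np.array([np.cos(a),np.sin(a),0])
    print(ang,'top far/near',f([p+u*.02+[0,0,.092-dz],p-u*.02+[0,0,.092-dz]]).round(0).tolist(),'front bottom',f([p-u*.02+[0,0,.042-dz]]).round().tolist())
print('collar bottom near',f([p+[0,-.018,.036-dz]]).round(),'left/right',f([p+[-.018,0,.039-dz],p+[.018,0,.039-dz]]).round(),'tip',f([p+[0,0,-dz]]).round(), 'keyhole',f([[.6353,-.0709,.115]]).round())
print('finger tcp left/right', f([p]))
E
```

```text
95.5 top far/near [[184.0, 117.0], [241.0, 233.0]] front bottom [[218.0, 414.0]]
85.5 top far/near [[200.0, 116.0], [224.0, 234.0]] front bottom [[202.0, 415.0]]
75.5 top far/near [[216.0, 117.0], [208.0, 233.0]] front bottom [[186.0, 415.0]]
70 top far/near [[225.0, 118.0], [198.0, 232.0]] front bottom [[177.0, 414.0]]
collar bottom near [[205. 430.]] left/right [[108. 371.]
 [270. 360.]] tip [[173. 500.]] keyhole [[166. 579.]]
finger tcp left/right [[193.46694926 329.01132397]]
```

{"op": "send_rows", "data": {
  "increments": [
    {"tx":0,"ty":0,"tz":7,"twist":0,"grip":0},
    {"tx":0,"ty":0,"tz":7,"twist":0,"grip":0},
    {"tx":0,"ty":0,"tz":4,"twist":0,"grip":0},
    {"tx":0,"ty":0,"tz":2,"twist":0,"grip":0},
    {"tx":0,"ty":0,"tz":0,"twist":0,"grip":0},
    {"tx":0,"ty":0,"tz":0,"twist":0,"grip":0},
    {"tx":0,"ty":0,"tz":0,"twist":0,"grip":0},
    {"tx":0,"ty":0,"tz":0,"twist":0,"grip":0}
  ]
}}

```text
t: 7.87
tool_pos: [0.6349, -0.071, 0.1685]
ee_rot: [0.0, 0.734, 0.679, 0.0]
wrist_force: [-0.5, -0.9, -1.3]
grip_width: 0.0071
```

```bash
python3 - <<'E'
from h import *
a=np.mean([arm.capture('side')['color'].astype(float) for _ in range(4)],0)
im=a[155:210,362:396]
b=cv2.resize(im,None,fx=12,fy=12,interpolation=cv2.INTER_LANCZOS4)
g=cv2.GaussianBlur(b,(0,0),12); b=np.clip((b+1.0*(b-g))*1.6,0,255).astype(np.uint8)
cv2.imwrite('pics/s4b.png',b)
plan([.6350,-.0709,.128],85.6)
p=arm.read_state()['tool_pos'];s=load('s2')
print(((proj(s,[p-[0,0,.0494],p-[0,0,.0294]])-[362,155]+.5)*12-.5).round())
E
```

```text
t 8.0667 pos [ 0.6348 -0.0711  0.1684] ang 85.53 tilt [ 0. -0. -1.] g 0.0074 F [-0.6 -0.1 -1.4] M [-0.04  0.01 -0.  ] j7 -0.2149445192126774
twist -0.07 then t(mm) [ 0.2  0.2 40.4] | before twist [ 0.2  0.2 40.4]
[[165. 566.]
 [173. 500.]]
```

View pics/s4b.png

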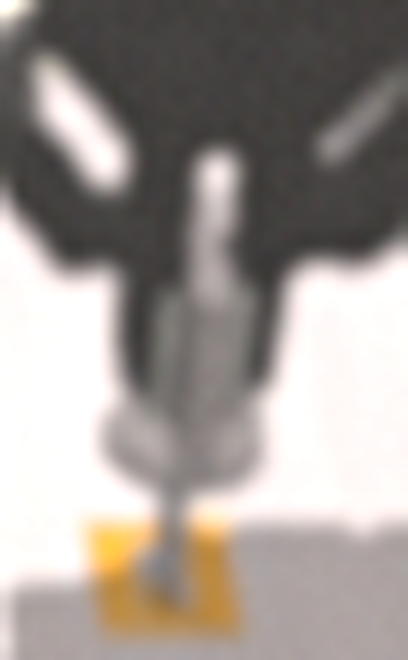

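{"op": "send_rows", "data": {
  "increments": [
    {"tx":0,"ty":-0.5,"tz":1,"twist":0,"grip":0},
    {"tx":0,"ty":0,"tz":2,"twist":0,"grip":0},
    {"tx":0,"ty":0,"tz":2,"twist":0,"grip":0},
    {"tx":0,"ty":0,"tz":2,"twist":0,"grip":0},
    {"tx":0,"ty":0,"tz":1,"twist":0,"grip":0},
    {"tx":0,"ty":0,"tz":0,"twist":0,"grip":0},
    {"tx":0,"ty":0,"tz":0,"twist":0,"grip":0}
  ]
}}

```text
t: 8.65
tool_pos: [0.6342, -0.071, 0.1601]
ee_rot: [-0.0, 0.734, 0.679, -0.0]
wrist_force: [0.1, -0.9, 0.1]
grip_width: 0.0068
```

```bash
python3 - <<'E'
from h import *
plan([.6350,-.0709,.128],85.6)
E
```

```text
t 8.65 pos [ 0.6342 -0.071   0.1601] ang 85.54 tilt [-0.  0. -1.] g 0.0068 F [ 0.1 -0.9  0.1] M [ 0.02  0.01 -0.03] j7 -0.21846781409220664
twist -0.06 then t(mm) [ 0.1  0.8 32.1] | before twist [ 0.1  0.8 32.1]
```

{"op": "send_rows", "data": {
  "increments": [
    {"tx":0,"ty":0,"tz":2,"twist":0,"grip":0},
    {"tx":0,"ty":0,"tz":2,"twist":0,"grip":0},
    {"tx":0,"ty":0,"tz":2,"twist":0,"grip":0},
    {"tx":0,"ty":0,"tz":2,"twist":0,"grip":0},
    {"tx":0,"ty":0,"tz":2,"twist":0,"grip":0},
    {"tx":0,"ty":0,"tz":0,"twist":0,"grip":0},
    {"tx":0,"ty":0,"tz":0,"twist":0,"grip":0}
  ]
}}

```text
t: 9.23
tool_pos: [0.6341, -0.071, 0.1501]
ee_rot: [-0.0, 0.734, 0.679, -0.0]
wrist_force: [0.2, -0.2, -1.1]
grip_width: 0.0072
```

```bash
python3 - <<'E'
from h import *
plan([.6350,-.0709,.128],85.6)
E
```

```text
t 9.2333 pos [ 0.6341 -0.071   0.1501] ang 85.54 tilt [-0. -0. -1.] g 0.0072 F [ 0.2 -0.2 -1.1] M [ 0.02 -0.03  0.  ] j7 -0.22286431365482215
twist -0.06 then t(mm) [ 0.2  0.9 22.1] | before twist [ 0.2  0.9 22.1]
```

It's in the keyway with no resistance. I'll keep pushing it home.

{"op": "send_rows", "data": {
  "increments": [
    {"tx":0,"ty":0,"tz":3,"twist":0,"grip":0},
    {"tx":0,"ty":0,"tz":3,"twist":0,"grip":0},
    {"tx":0,"ty":0,"tz":3,"twist":0,"grip":0},
    {"tx":0,"ty":0,"tz":3,"twist":0,"grip":0},
    {"tx":0,"ty":0,"tz":3,"twist":0,"grip":0},
    {"tx":0,"ty":0,"tz":2,"twist":0,"grip":0},
    {"tx":0,"ty":0,"tz":0,"twist":0,"grip":0},
    {"tx":0,"ty":0,"tz":0,"twist":0,"grip":0}
  ]
}}

```text
t: 9.9
tool_pos: [0.6341, -0.071, 0.1331]
ee_rot: [-0.0, 0.734, 0.679, -0.0]
wrist_force: [-0.2, -0.5, 0.1]
grip_width: 0.0071
```

{"op": "send_rows", "data": {
  "increments": [
    {"tx":0,"ty":0,"tz":1,"twist":0,"grip":0},
    {"tx":0,"ty":0,"tz":1,"twist":0,"grip":0},
    {"tx":0,"ty":0,"tz":1,"twist":0,"grip":0},
    {"tx":0,"ty":0,"tz":1,"twist":0,"grip":0},
    {"tx":0,"ty":0,"tz":0,"twist":0,"grip":0},
    {"tx":0,"ty":0,"tz":0,"twist":0,"grip":0}
  ]
}}

```text
t: 10.4
tool_pos: [0.6341, -0.071, 0.1292]
ee_rot: [-0.0, 0.734, 0.679, -0.0]
wrist_force: [0.9, 0.3, -0.1]
grip_width: 0.0073
```

```bash
python3 - <<'E'
from h import *
plan([.6350,-.0709,.128],85.6)
a=np.mean([arm.capture('side')['color'].astype(float) for _ in range(4)],0)
b=cv2.resize(a[150:220,345:415],None,fx=8,fy=8,interpolation=cv2.INTER_LANCZOS4)
cv2.imwrite('pics/s5b.png',np.clip(b*1.2,0,255).astype(np.uint8))
E
```

```text
t 10.4 pos [ 0.6341 -0.071   0.1292] ang 85.54 tilt [-0. -0. -1.] g 0.0073 F [ 0.9  0.3 -0.1] M [-0.01 -0.    0.02] j7 -0.23235163196376235
twist -0.06 then t(mm) [0.2 0.8 1.2] | before twist [0.2 0.8 1.2]
```

View pics/s5b.png

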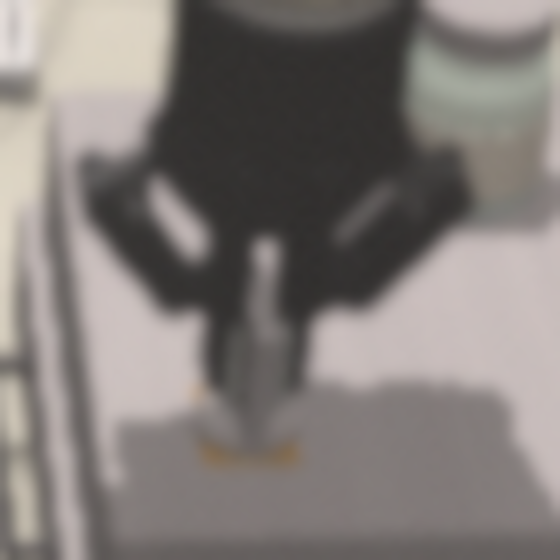

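{"op": "send_rows", "data": {
  "increments": [
    {"tx":0,"ty":0,"tz":1,"twist":0,"grip":0},
    {"tx":0,"ty":0,"tz":1,"twist":0,"grip":0},
    {"tx":0,"ty":0,"tz":0.5,"twist":0,"grip":0},
    {"tx":0,"ty":0,"tz":0,"twist":0,"grip":0},
    {"tx":0,"ty":0,"tz":0,"twist":0,"grip":0}
  ]
}}

```text
t: 11.02
tool_pos: [0.6344, -0.0711, 0.1284]
ee_rot: [0.0, 0.734, 0.679, 0.0]
wrist_force: [-3.5, 0.0, 7.3]
grip_width: 0.0072
```

```bash
python3 - <<'E'
from h import *
plan([.6350,-.0709,.128],85.6)
E
```

```text
t 11.0167 pos [ 0.6344 -0.0711  0.1284] ang 85.53 tilt [ 0.001 -0.001 -1.   ] g 0.0072 F [-3.5  0.   7.3] M [ 0.04  0.81 -0.01] j7 -0.2335310614235708
twist -0.07 then t(mm) [0.2 0.5 0.4] | before twist [0.2 0.5 0.4]
```

{"op": "send_rows", "data": {
  "increments": [
    {"tx":0,"ty":0,"tz":-0.5,"twist":4,"grip":0},
    {"tx":0,"ty":0,"tz":0,"twist":4,"grip":0},
    {"tx":0,"ty":0,"tz":0,"twist":5,"grip":0},
    {"tx":0,"ty":0,"tz":0,"twist":5,"grip":0},
    {"tx":0,"ty":0,"tz":0,"twist":5,"grip":0},
    {"tx":0,"ty":0,"tz":0,"twist":5,"grip":0},
    {"tx":0,"ty":0,"tz":0,"twist":5,"grip":0},
    {"tx":0,"ty":0,"tz":0,"twist":5,"grip":0}
  ]
}}

```text
t: 11.68
tool_pos: [0.6342, -0.0703, 0.1284]
ee_rot: [-0.0, 0.916, 0.402, 0.0]
wrist_force: [-2.3, 0.6, 6.3]
grip_width: 0.0072
```

```bash
python3 - <<'E'
from h import *
plan([.6344,-.0711,.128],85.6-38)
E
```

```text
t 11.6833 pos [ 0.6342 -0.0703  0.1284] ang 47.36 tilt [ 0.  0. -1.] g 0.0072 F [-2.3  0.6  6.3] M [0.25 0.63 0.23] j7 -0.811232539087946
twist -0.24 then t(mm) [-0.5  0.6  0.4] | before twist [-0.5  0.6  0.4]
```

{"op": "send_rows", "data": {
  "increments": [
    {"tx":0,"ty":0,"tz":0,"twist":5,"grip":0},
    {"tx":0,"ty":0,"tz":0,"twist":5,"grip":0},
    {"tx":0,"ty":0,"tz":0,"twist":5,"grip":0},
    {"tx":0,"ty":0,"tz":0,"twist":5,"grip":0},
    {"tx":0,"ty":0,"tz":0,"twist":5,"grip":0},
    {"tx":0,"ty":0,"tz":0,"twist":5,"grip":0},
    {"tx":0,"ty":0,"tz":0,"twist":5,"grip":0},
    {"tx":0,"ty":0,"tz":0,"twist":3,"grip":0},
    {"tx":0,"ty":0,"tz":0,"twist":0,"grip":0},
    {"tx":0,"ty":0,"tz":0,"twist":0,"grip":0},
    {"tx":0,"ty":0,"tz":0,"twist":0,"grip":0},
    {"tx":0,"ty":0,"tz":0,"twist":0,"grip":0}
  ]
}}

```text
t: 12.68
tool_pos: [0.6344, -0.0705, 0.1284]
ee_rot: [-0.0, 0.997, 0.083, 0.0]
wrist_force: [-2.4, 0.4, 5.7]
grip_width: 0.0069
```

{"op": "send_rows", "data": {
  "increments": [
    {"tx":0,"ty":0,"tz":0,"twist":0,"grip":0},
    {"tx":0,"ty":0,"tz":0,"twist":0,"grip":0},
    {"tx":0,"ty":0,"tz":0,"twist":0,"grip":0},
    {"tx":0,"ty":0,"tz":0,"twist":0,"grip":0},
    {"tx":0,"ty":0,"tz":0,"twist":0,"grip":0},
    {"tx":0,"ty":0,"tz":0,"twist":0,"grip":0},
    {"tx":0,"ty":0,"tz":0,"twist":0,"grip":0},
    {"tx":0,"ty":0,"tz":0,"twist":0,"grip":0},
    {"tx":0,"ty":0,"tz":0,"twist":0,"grip":0},
    {"tx":0,"ty":0,"tz":0,"twist":0,"grip":0}
  ]
}}

```text
t: 13.52
tool_pos: [0.6345, -0.0705, 0.1284]
ee_rot: [-0.0, 0.997, 0.083, 0.0]
wrist_force: [-1.8, 0.8, 5.1]
grip_width: 0.0071
```

```bash
python3 - <<'E'
from h import *
plan([.6344,-.0711,.128],10)
cap('side','s6');cap('top','t6')
E
```

```text
t 13.5167 pos [ 0.6345 -0.0705  0.1284] ang 9.56 tilt [ 0.001  0.    -1.   ] g 0.0071 F [-1.8  0.8  5.1] M [0.18 0.52 0.04] j7 -1.3821274321493722
twist -0.44 then t(mm) [-0.2  0.6  0.4] | before twist [-0.1  0.6  0.4]
```

View pics/s6.png

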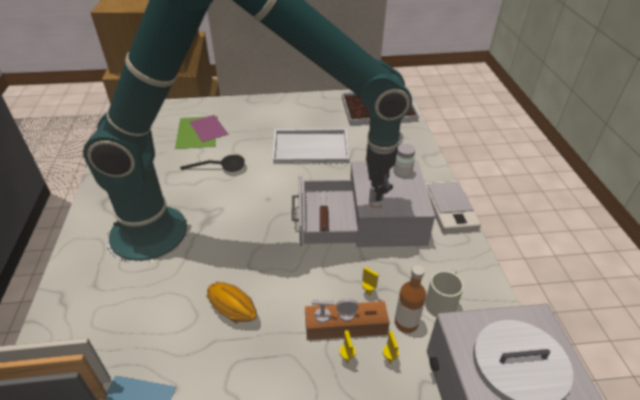

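View pics/t6.png

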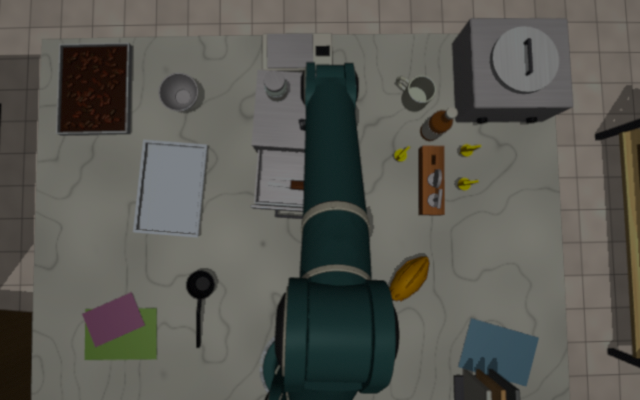

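The drawer is fully open and the chisel handle shows at side (324,217). I'll release the key and lift straight up.

{"op": "send_rows", "data": {
  "increments": [
    {"tx":0,"ty":0,"tz":0,"twist":0,"grip":15},
    {"tx":0,"ty":0,"tz":0,"twist":0,"grip":30},
    {"tx":0,"ty":0,"tz":0,"twist":0,"grip":40},
    {"tx":0,"ty":0,"tz":0,"twist":0,"grip":40},
    {"tx":0,"ty":0,"tz":0,"twist":0,"grip":40},
    {"tx":0,"ty":0,"tz":-5,"twist":0,"grip":40},
    {"tx":0,"ty":0,"tz":-10,"twist":0,"grip":40},
    {"tx":0,"ty":0,"tz":-20,"twist":0,"grip":40},
    {"tx":0,"ty":0,"tz":-30,"twist":0,"grip":40},
    {"tx":0,"ty":0,"tz":-30,"twist":0,"grip":40},
    {"tx":0,"ty":0,"tz":-10,"twist":0,"grip":40}
  ]
}}

```text
t: 14.53
tool_pos: [0.6367, -0.0711, 0.2382]
ee_rot: [0.001, 0.997, 0.083, 0.004]
wrist_force: [1.8, 0.1, 0.7]
grip_width: 0.034
```

{"op": "send_rows", "data": {
  "increments": [
    {"tx":0,"ty":30,"tz":-20,"twist":0,"grip":100},
    {"tx":0,"ty":38,"tz":0,"twist":0,"grip":100},
    {"tx":0,"ty":38,"tz":0,"twist":0,"grip":100},
    {"tx":0,"ty":38,"tz":0,"twist":0,"grip":100},
    {"tx":0,"ty":38,"tz":0,"twist":0,"grip":100},
    {"tx":0,"ty":20,"tz":0,"twist":0,"grip":100},
    {"tx":0,"ty":0,"tz":0,"twist":0,"grip":100},
    {"tx":0,"ty":0,"tz":0,"twist":0,"grip":100}
  ]
}}

```text
t: 15.2
tool_pos: [0.6671, -0.272, 0.252]
ee_rot: [0.0, 0.997, 0.082, -0.0]
wrist_force: [-0.3, 0.0, -0.3]
grip_width: 0.0855
```

```bash
python3 - <<'E'
from h import *
plan([.5,-.0,.228],None)
cap('side','s7');cap('top','t7')
crop('s7',285,150,435,255,5,'s7a');crop('t7',235,110,365,225,5,'t7a')
E
```

```text
t 15.2 pos [ 0.6671 -0.272   0.252 ] ang 9.36 tilt [-0.001 -0.    -1.   ] g 0.0855 F [-0.3  0.  -0.3] M [ 0.02 -0.    0.07] j7 -1.071813440920013
twist 0 then t(mm) [-120.6 -295.5   24.1] | before twist [-120.6 -295.5   24.1]
```

View pics/s7a.png

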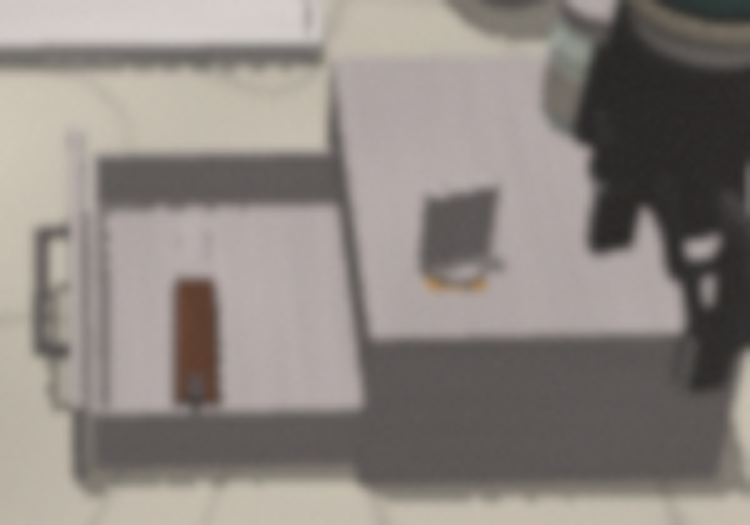

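View pics/t7a.png

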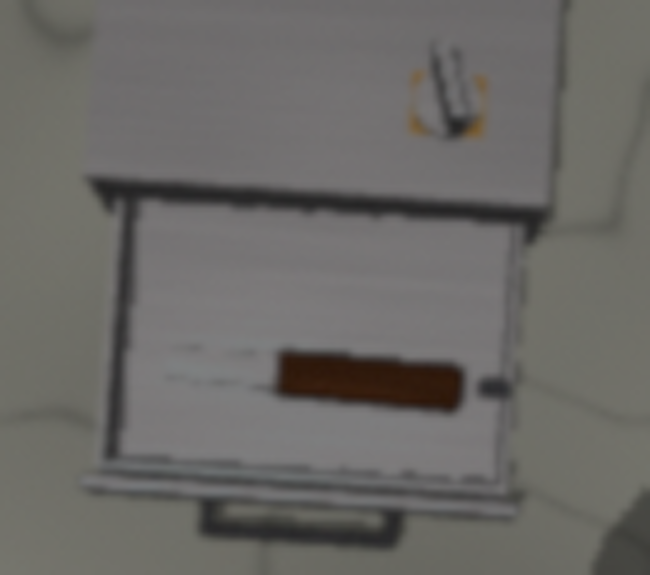

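```bash
python3 - <<'E'
from h import *
t=load('t7');s=load('s7')
f=lambda x,y:((x+.5)/5-.5+235,(y+.5)/5-.5+110)
g=lambda x,y:((x+.5)/5-.5+285,(y+.5)/5-.5+150)
for n,p in dict(bl=(279,351),fl=(277,394),br=(463,364),fr=(462,411)).items(): print(n,onz(t,f(*p),.034))
print('s handle near',onz(s,g(197,402),.034),'far',onz(s,g(195,279),.034),'l/r mid',onz(s,g(175,340),.034),onz(s,g(217,340),.034))
print('blade tip',onz(t,f(168,362),.024))
print('thing',tri(t,f(493,387),s,g(195,388)))
for p in [(135,205),(512,222),(500,482),(110,460)]: print('wall top inner',onz(t,f(*p),.053))
print('front panel', onz(t,f(85,482),.066),onz(t,f(517,512),.066), onz(t,f(517,492),.066))
print('key head top', onz(t,f(437,45),.171),onz(t,f(468,128),.171))
print('collar', onz(t,f(447,105),.121))
E
```

```text
bl [0.51786821 0.02179274 0.034     ]
fl [0.49409831 0.02314409 0.034     ]
br [ 0.50926691 -0.07941144  0.034     ]
fr [ 0.48327839 -0.07842009  0.034     ]
s handle near [ 0.49566514 -0.07941255  0.034     ] far [0.50704196 0.02066205 0.034     ] l/r mid [ 0.48931737 -0.02904311  0.034     ] [ 0.51318033 -0.03163949  0.034     ]
blade tip [0.51382312 0.08391584 0.024     ]
thing (array([ 0.49290864, -0.09432191,  0.06051597]), np.float64(0.0012209563449097974))
wall top inner [0.59654071 0.09829064 0.053     ]
wall top inner [ 0.58449278 -0.10672209  0.053     ]
wall top inner [ 0.44273499 -0.09758809  0.053     ]
wall top inner [0.45766866 0.11252438 0.053     ]
front panel [0.44517338 0.1241771  0.066     ] [ 0.42581306 -0.10565922  0.066     ] [ 0.43648819 -0.10585879  0.066     ]
key head top [ 0.6510508  -0.06417789  0.171     ] [ 0.60950086 -0.07868591  0.171     ]
collar [ 0.63317487 -0.07019529  0.121     ]
```

```bash
python3 - <<'E'
from h import *
plan([.502,-.0205,.2],84)
E
```

```text
t 15.3 pos [ 0.6679 -0.2685  0.2523] ang 9.63 tilt [ 0.     0.001 -1.   ] g 0.0857 F [-0.1  0.3 -0.1] M [ 0.01 -0.   -0.01] j7 -1.071864082959944
twist -74.37 then t(mm) [ 229.2 -190.9   52.7] | before twist [-122.1 -272.2   52.7]
```

{"op": "send_rows", "data": {
  "increments": [
    {"tx":0,"ty":0,"tz":0,"twist":-7,"grip":60},
    {"tx":0,"ty":0,"tz":0,"twist":-7,"grip":60},
    {"tx":0,"ty":0,"tz":0,"twist":-7,"grip":60},
    {"tx":0,"ty":0,"tz":0,"twist":-7,"grip":60},
    {"tx":0,"ty":0,"tz":0,"twist":-7,"grip":60},
    {"tx":0,"ty":0,"tz":0,"twist":-7,"grip":60},
    {"tx":0,"ty":0,"tz":0,"twist":-7,"grip":60},
    {"tx":0,"ty":0,"tz":0,"twist":-7,"grip":60},
    {"tx":0,"ty":0,"tz":0,"twist":-7,"grip":60},
    {"tx":0,"ty":0,"tz":0,"twist":-7,"grip":60},
    {"tx":0,"ty":0,"tz":0,"twist":-4.6,"grip":60},
    {"tx":0,"ty":0,"tz":0,"twist":0,"grip":60}
  ]
}}

```text
t: 16.3
tool_pos: [0.6681, -0.2679, 0.2527]
ee_rot: [-0.0, 0.741, 0.672, 0.0]
wrist_force: [-0.6, 0.5, -0.1]
grip_width: 0.0512
```

```bash
python3 - <<'E'
from h import *
plan([.502,-.0205,.2],84)
E
```

```text
t 16.3 pos [ 0.6681 -0.2679  0.2527] ang 84.42 tilt [ 0.     0.001 -1.   ] g 0.0512 F [-0.6  0.5 -0.1] M [-0.02 -0.05  0.01] j7 0.11622768991120118
twist 0.42 then t(mm) [ 228.6 -191.    52.9] | before twist [ 230.  -189.4   52.9]
```

{"op": "send_rows", "data": {
  "increments": [
    {"tx":14,"ty":-11,"tz":0,"twist":0,"grip":60},
    {"tx":25,"ty":-21,"tz":0,"twist":0,"grip":60},
    {"tx":28,"ty":-23,"tz":0,"twist":0,"grip":60},
    {"tx":28,"ty":-23,"tz":0,"twist":0,"grip":60},
    {"tx":28,"ty":-23,"tz":0,"twist":0,"grip":60},
    {"tx":28,"ty":-23,"tz":0,"twist":0,"grip":60},
    {"tx":28,"ty":-23,"tz":0,"twist":0,"grip":60},
    {"tx":25,"ty":-21,"tz":0,"twist":0,"grip":60},
    {"tx":15,"ty":-13,"tz":0,"twist":0,"grip":60},
    {"tx":10,"ty":-9,"tz":0,"twist":0,"grip":60},
    {"tx":0,"ty":0,"tz":0,"twist":0,"grip":60}
  ]
}}

```text
t: 17.22
tool_pos: [0.5008, -0.0197, 0.2529]
ee_rot: [0.0, 0.741, 0.671, 0.0]
wrist_force: [-0.1, 0.7, 0.4]
grip_width: 0.0512
```

{"op": "send_rows", "data": {
  "increments": [
    {"tx":0,"ty":0,"tz":20,"twist":0,"grip":60},
    {"tx":0,"ty":0,"tz":35,"twist":0,"grip":60},
    {"tx":0,"ty":0,"tz":35,"twist":0,"grip":60},
    {"tx":0,"ty":0,"tz":30,"twist":0,"grip":60},
    {"tx":0,"ty":0,"tz":20,"twist":0,"grip":60},
    {"tx":0,"ty":0,"tz":10,"twist":0,"grip":60},
    {"tx":0,"ty":0,"tz":0,"twist":0,"grip":60},
    {"tx":0,"ty":0,"tz":0,"twist":0,"grip":60}
  ]
}}

```text
t: 17.88
tool_pos: [0.5028, -0.0234, 0.1025]
ee_rot: [0.0, 0.743, 0.67, 0.0]
wrist_force: [0.6, 0.1, -0.2]
grip_width: 0.051
```

```bash
python3 - <<'E'
from h import *
c=cap('side','s8')
crop('s8',285,120,435,245,5,'s8a')
plan([.502,-.0205,.018],84)
E
```

```text
t 17.9333 pos [ 0.5033 -0.0233  0.1033] ang 84.09 tilt [ 0.002 -0.    -1.   ] g 0.051 F [0.8 0.2 0.8] M [ 0.03 -0.04 -0.01] j7 -0.33792567908445015
twist 0.09 then t(mm) [ 2.6 -1.8 85.3] | before twist [ 2.6 -1.8 85.3]
```

View pics/s8a.png

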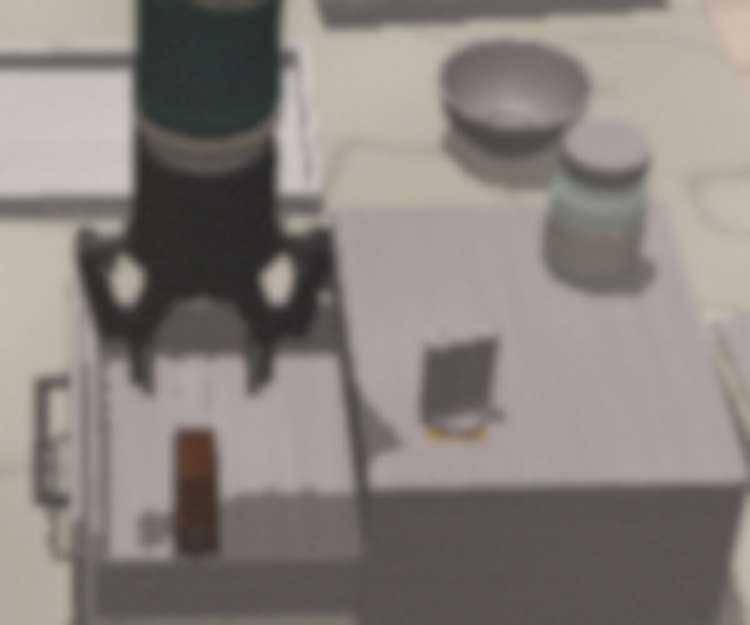

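```bash
python3 - <<'E'
from h import *
s=load('s8')
g=lambda x,y:((x+.5)/5-.5+285,(y+.5)/5-.5+120)
for n,p in dict(ltip=(145,393),rtip=(260,393),llow=(100,330),lmid=(82,270),ltop=(78,232),lk2=(120,345),rlow=(312,322),rmid=(328,270)).items():
    for yy in (-.0233,-.0343):
        o,d=ray(s,g(*p));k=(yy-o[1])/d[1];P=o+d*k
        print(n,yy,'dx',round(1000*(P[0]-.503),1),'dz over TCP',round(1000*(P[2]-.1033),1),end=' | ')
    print()
# panel at y -0.02
t=load('t7');f=lambda x,y:((x+.5)/5-.5+235,(y+.5)/5-.5+110)
print(onz(t,f(310,485),.066),onz(t,f(310,501),.066),onz(t,f(310,470),.053))
E
python3 - <<'E'
import sys;sys.path.insert(0,'.')
import os;os.chdir('.')
from h import *
crop('t7',260,170,350,225,8,'t7b');crop('s7',285,150,325,255,6,'s7b')
E
```

```text
ltip -0.0233 dx -30.3 dz over TCP 1.7 | ltip -0.0343 dx -31.5 dz over TCP 11.6 | 
rtip -0.0233 dx 34.1 dz over TCP -4.6 | rtip -0.0343 dx 32.1 dz over TCP 5.4 | 
llow -0.0233 dx -54.7 dz over TCP 49.6 | llow -0.0343 dx -55.6 dz over TCP 59.0 | 
lmid -0.0233 dx -63.7 dz over TCP 91.8 | lmid -0.0343 dx -64.5 dz over TCP 100.8 | 
ltop -0.0233 dx -65.3 dz over TCP 117.3 | ltop -0.0343 dx -66.1 dz over TCP 125.9 | 
lk2 -0.0233 dx -44.0 dz over TCP 38.0 | lk2 -0.0343 dx -45.0 dz over TCP 47.5 | 
rlow -0.0233 dx 61.0 dz over TCP 44.7 | rlow -0.0343 dx 58.7 dz over TCP 54.1 | 
rmid -0.0233 dx 67.9 dz over TCP 80.3 | rmid -0.0343 dx 65.6 dz over TCP 89.4 | 
[0.44183607 0.00444206 0.066     ] [0.43330123 0.00454313 0.066     ] [0.450709   0.00481802 0.053     ]
```

View pics/t7b.png

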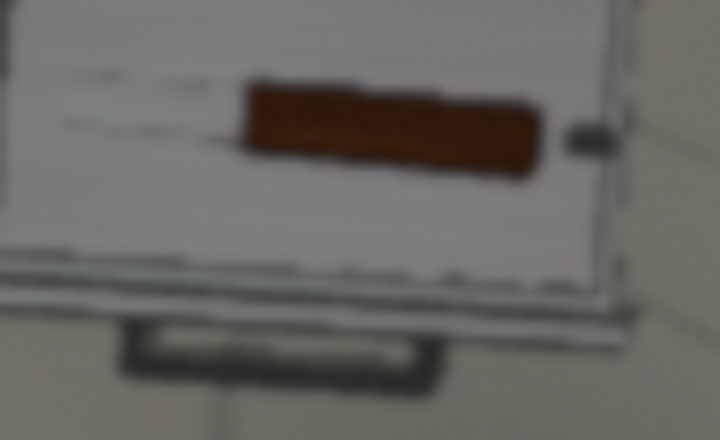

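{"op": "send_rows", "data": {
  "increments": [
    {"tx":2.5,"ty":1.5,"tz":10,"twist":0,"grip":60},
    {"tx":0,"ty":0,"tz":20,"twist":0,"grip":60},
    {"tx":0,"ty":0,"tz":15,"twist":0,"grip":60},
    {"tx":0,"ty":0,"tz":10,"twist":0,"grip":60},
    {"tx":0,"ty":0,"tz":5,"twist":0,"grip":60},
    {"tx":0,"ty":0,"tz":0,"twist":0,"grip":60},
    {"tx":0,"ty":0,"tz":0,"twist":0,"grip":60}
  ]
}}

```text
t: 18.52
tool_pos: [0.5043, -0.0206, 0.0427]
ee_rot: [0.0, 0.742, 0.67, 0.0]
wrist_force: [-1.7, -0.2, -0.1]
grip_width: 0.0514
```

{"op": "send_rows", "data": {
  "increments": [
    {"tx":0,"ty":0,"tz":8,"twist":0,"grip":60},
    {"tx":0,"ty":0,"tz":7,"twist":0,"grip":60},
    {"tx":0,"ty":0,"tz":4,"twist":0,"grip":60},
    {"tx":0,"ty":0,"tz":0,"twist":0,"grip":60},
    {"tx":0,"ty":0,"tz":0,"twist":0,"grip":60}
  ]
}}

```text
t: 18.93
tool_pos: [0.5036, -0.0207, 0.0229]
ee_rot: [-0.0, 0.742, 0.67, -0.0]
wrist_force: [-0.3, 0.7, 0.6]
grip_width: 0.0511
```

```bash
python3 - <<'E'
from h import *
c=cap('side','s9')
crop('s9',285,140,405,245,6,'s9a')
plan([.504,-.0205,.02],84)
E
```

```text
t 18.9833 pos [ 0.5038 -0.0206  0.0232] ang 84.14 tilt [-0.  0. -1.] g 0.0513 F [ 0.4  0.8 -0.1] M [-0.01 -0.05  0.07] j7 -0.41260564129215754
twist 0.14 then t(mm) [0.1 0.2 3.2] | before twist [0.1 0.2 3.2]
```

View pics/s9a.png

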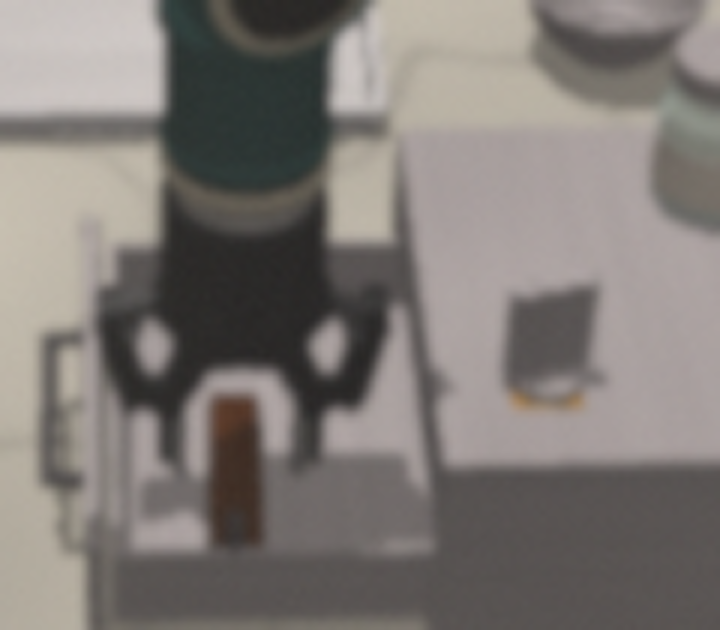

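{"op": "send_rows", "data": {
  "increments": [
    {"tx":0,"ty":0,"tz":3,"twist":0,"grip":60},
    {"tx":0,"ty":0,"tz":0,"twist":0,"grip":45},
    {"tx":0,"ty":0,"tz":0,"twist":0,"grip":35},
    {"tx":0,"ty":0,"tz":0,"twist":0,"grip":28},
    {"tx":0,"ty":0,"tz":0,"twist":0,"grip":10},
    {"tx":0,"ty":0,"tz":0,"twist":0,"grip":10},
    {"tx":0,"ty":0,"tz":0,"twist":0,"grip":10},
    {"tx":0,"ty":0,"tz":0,"twist":0,"grip":10}
  ],
  "force": 50
}}

```text
t: 19.65
tool_pos: [0.5038, -0.0207, 0.0205]
ee_rot: [0.0, 0.742, 0.67, -0.0]
wrist_force: [-1.5, -0.6, 5.7]
grip_width: 0.0248
```

{"op": "send_rows", "data": {
  "increments": [
    {"tx":0,"ty":0,"tz":-3,"twist":0,"grip":10},
    {"tx":0,"ty":0,"tz":-5,"twist":0,"grip":10},
    {"tx":0,"ty":0,"tz":-10,"twist":0,"grip":10},
    {"tx":0,"ty":0,"tz":-15,"twist":0,"grip":10},
    {"tx":0,"ty":0,"tz":-20,"twist":0,"grip":10},
    {"tx":0,"ty":0,"tz":-20,"twist":0,"grip":10},
    {"tx":0,"ty":0,"tz":-20,"twist":0,"grip":10},
    {"tx":0,"ty":0,"tz":-20,"twist":0,"grip":10},
    {"tx":0,"ty":0,"tz":-12,"twist":0,"grip":10},
    {"tx":0,"ty":0,"tz":0,"twist":0,"grip":10}
  ]
}}

```text
t: 20.48
tool_pos: [0.5058, -0.0207, 0.1486]
ee_rot: [0.002, 0.742, 0.67, 0.002]
wrist_force: [0.8, 0.4, -1.0]
grip_width: 0.0246
```

```bash
python3 - <<'E'
from h import *
c=cap('side','s10')
crop('s10',285,100,405,225,6,'s10a')
plan([.522,.3495,.145],176.2)
E
```

```text
t 20.5333 pos [ 0.5048 -0.0208  0.147 ] ang 84.12 tilt [ 0.004 -0.001 -1.   ] g 0.0246 F [-0.9 -0.3 -0.8] M [ 0.02  0.05 -0.02] j7 -0.30810684885399825
twist -92.08 then t(mm) [  7.4 370.6   1.9] | before twist [370.1 -20.8   1.9]
```

View pics/s10a.png

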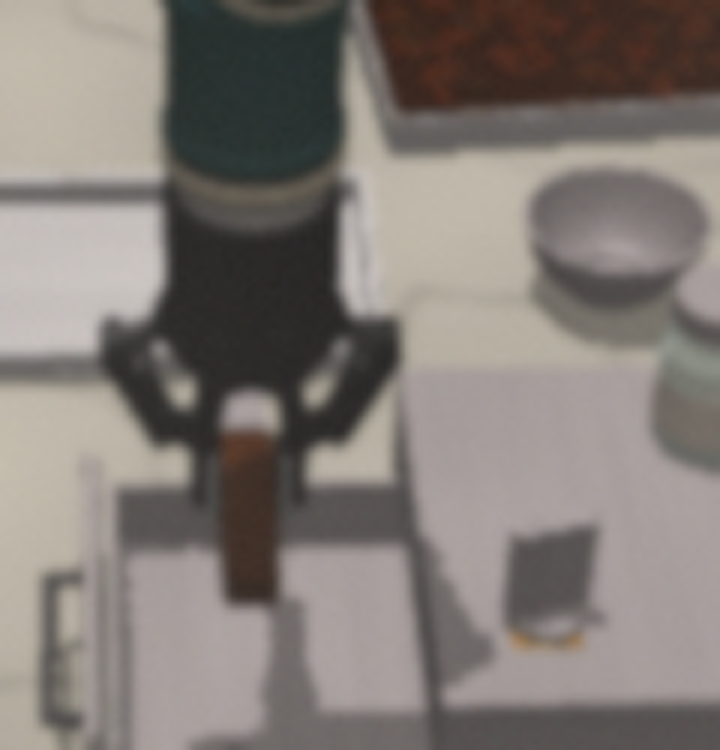

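{"op": "send_rows", "data": {
  "increments": [
    {"tx":10,"ty":-1,"tz":0,"twist":0,"grip":10},
    {"tx":25,"ty":-1,"tz":0,"twist":0,"grip":10},
    {"tx":35,"ty":-2,"tz":0,"twist":0,"grip":10},
    {"tx":35,"ty":-2,"tz":0,"twist":0,"grip":10},
    {"tx":35,"ty":-2,"tz":0,"twist":0,"grip":10},
    {"tx":35,"ty":-2,"tz":0,"twist":0,"grip":10},
    {"tx":35,"ty":-2,"tz":0,"twist":0,"grip":10},
    {"tx":35,"ty":-2,"tz":0,"twist":0,"grip":10},
    {"tx":35,"ty":-2,"tz":0,"twist":0,"grip":10},
    {"tx":35,"ty":-2,"tz":0,"twist":0,"grip":10},
    {"tx":30,"ty":-2,"tz":0,"twist":0,"grip":10},
    {"tx":18,"ty":-1,"tz":0,"twist":0,"grip":10}
  ]
}}

```text
t: 21.53
tool_pos: [0.5174, 0.3475, 0.1437]
ee_rot: [-0.002, 0.741, 0.672, -0.001]
wrist_force: [0.6, -0.3, -0.8]
grip_width: 0.0245
```

{"op": "send_rows", "data": {
  "increments": [
    {"tx":7,"ty":0,"tz":0,"twist":-3,"grip":10},
    {"tx":0,"ty":0,"tz":0,"twist":-6,"grip":10},
    {"tx":0,"ty":0,"tz":0,"twist":-7,"grip":10},
    {"tx":0,"ty":0,"tz":0,"twist":-7,"grip":10},
    {"tx":0,"ty":0,"tz":0,"twist":-7,"grip":10},
    {"tx":0,"ty":0,"tz":0,"twist":-7,"grip":10},
    {"tx":0,"ty":0,"tz":0,"twist":-7,"grip":10},
    {"tx":0,"ty":0,"tz":0,"twist":-7,"grip":10},
    {"tx":0,"ty":0,"tz":0,"twist":-7,"grip":10},
    {"tx":0,"ty":0,"tz":0,"twist":-7,"grip":10},
    {"tx":0,"ty":0,"tz":0,"twist":-7,"grip":10},
    {"tx":0,"ty":0,"tz":0,"twist":-7,"grip":10}
  ]
}}

```text
t: 22.53
tool_pos: [0.5193, 0.3499, 0.1436]
ee_rot: [-0.001, 0.143, 0.99, -0.001]
wrist_force: [-0.5, -0.3, -1.2]
grip_width: 0.0249
```

{"op": "send_rows", "data": {
  "increments": [
    {"tx":0,"ty":0,"tz":0,"twist":-7,"grip":10},
    {"tx":0,"ty":0,"tz":0,"twist":-4,"grip":10},
    {"tx":0,"ty":0,"tz":0,"twist":-2,"grip":10},
    {"tx":0,"ty":0,"tz":20,"twist":0,"grip":10},
    {"tx":0,"ty":0,"tz":25,"twist":0,"grip":10},
    {"tx":0,"ty":0,"tz":20,"twist":0,"grip":10},
    {"tx":0,"ty":0,"tz":10,"twist":0,"grip":10},
    {"tx":0,"ty":0,"tz":0,"twist":0,"grip":10},
    {"tx":0,"ty":0,"tz":0,"twist":0,"grip":10}
  ]
}}

```text
t: 23.28
tool_pos: [0.5199, 0.3501, 0.0696]
ee_rot: [-0.001, 0.033, 0.999, -0.0]
wrist_force: [0.0, 0.6, -1.0]
grip_width: 0.025
```

```bash
python3 - <<'E'
from h import *
c=cap('side','s11');cap('top','t11')
crop('s11',255,70,375,180,6,'s11a');crop('t11',120,120,240,250,5,'t11a')
plan([.522,.3495,.012],176.2)
E
```

```text
t 23.3833 pos [0.521  0.3505 0.0713] ang 176.16 tilt [ 0.001  0.001 -1.   ] g 0.0245 F [ 0.6  0.7 -0.6] M [ 0.04 -0.06  0.01] j7 0.3675215076855969
twist -0.04 then t(mm) [-1.  -1.  59.3] | before twist [-1.  -1.  59.3]
```

View pics/s11a.png

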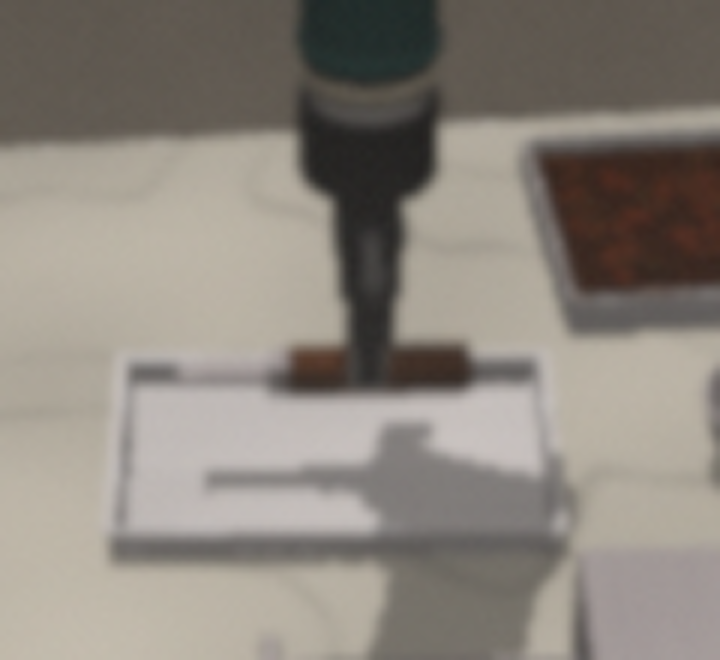

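View pics/t11a.png

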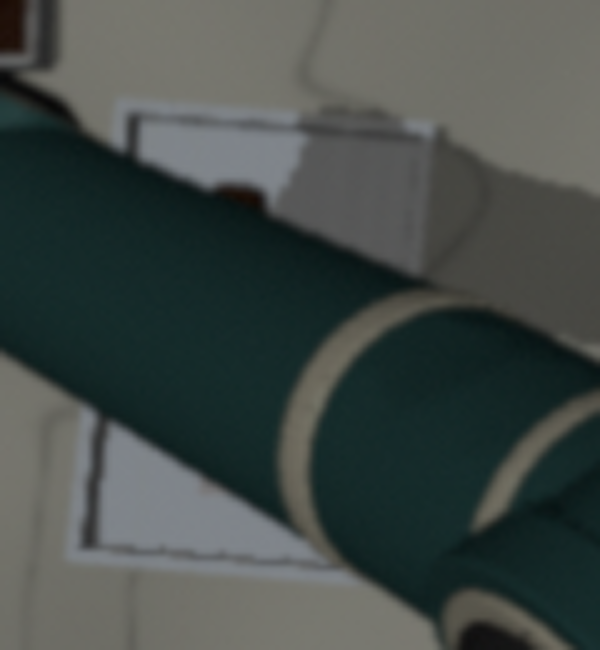

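{"op": "send_rows", "data": {
  "increments": [
    {"tx":0,"ty":0,"tz":12,"twist":0,"grip":10},
    {"tx":0,"ty":0,"tz":15,"twist":0,"grip":10},
    {"tx":0,"ty":0,"tz":12,"twist":0,"grip":10},
    {"tx":0,"ty":0,"tz":8,"twist":0,"grip":10},
    {"tx":0,"ty":0,"tz":5,"twist":0,"grip":10},
    {"tx":0,"ty":0,"tz":2,"twist":0,"grip":10},
    {"tx":0,"ty":0,"tz":1,"twist":0,"grip":10},
    {"tx":0,"ty":0,"tz":0,"twist":0,"grip":10},
    {"tx":0,"ty":0,"tz":0,"twist":0,"grip":10}
  ]
}}

```text
t: 24.13
tool_pos: [0.521, 0.3499, 0.0157]
ee_rot: [0.0, 0.034, 0.999, 0.0]
wrist_force: [0.2, 0.3, -0.9]
grip_width: 0.0246
```

{"op": "send_rows", "data": {
  "increments": [
    {"tx":0,"ty":0,"tz":1,"twist":0,"grip":10},
    {"tx":0,"ty":0,"tz":1,"twist":0,"grip":10},
    {"tx":0,"ty":0,"tz":0,"twist":0,"grip":10},
    {"tx":0,"ty":0,"tz":0,"twist":0,"grip":10}
  ]
}}

```text
t: 24.47
tool_pos: [0.5208, 0.3495, 0.0133]
ee_rot: [0.0, 0.034, 0.999, 0.0]
wrist_force: [-0.5, -0.3, -0.3]
grip_width: 0.0245
```

```bash
python3 - <<'E'
from h import *
plan([.522,.3495,.0115],176.2)
E
```

```text
t 24.4667 pos [0.5208 0.3495 0.0133] ang 176.13 tilt [ 0. -0. -1.] g 0.0245 F [-0.5 -0.3 -0.3] M [ 0.   -0.01 -0.04] j7 0.3231205107084135
twist -0.07 then t(mm) [-1.2  0.1  1.8] | before twist [-1.2  0.1  1.8]
```

{"op": "send_rows", "data": {
  "increments": [
    {"tx":0,"ty":0,"tz":1,"twist":0,"grip":10},
    {"tx":0,"ty":0,"tz":0.5,"twist":0,"grip":10},
    {"tx":0,"ty":0,"tz":0,"twist":0,"grip":10},
    {"tx":0,"ty":0,"tz":0,"twist":0,"grip":10},
    {"tx":0,"ty":0,"tz":0,"twist":0,"grip":10}
  ]
}}

```text
t: 24.88
tool_pos: [0.5207, 0.3495, 0.0117]
ee_rot: [-0.0, 0.034, 0.999, -0.0]
wrist_force: [0.2, -0.3, -1.5]
grip_width: 0.0246
```

```bash
python3 - <<'E'
from h import *
plan([.522,.3495,.0115],176.2)
E
```

```text
t 24.8833 pos [0.5207 0.3495 0.0117] ang 176.14 tilt [-0. -0. -1.] g 0.0246 F [ 0.2 -0.3 -1.5] M [ 0.02 -0.01  0.01] j7 0.3219416916692326
twist -0.06 then t(mm) [-1.3  0.1  0.2] | before twist [-1.3  0.1  0.2]
```

{"op": "send_rows", "data": {
  "increments": [
    {"tx":0,"ty":0,"tz":0.7,"twist":0,"grip":10},
    {"tx":0,"ty":0,"tz":0.7,"twist":0,"grip":10},
    {"tx":0,"ty":0,"tz":0,"twist":0,"grip":10},
    {"tx":0,"ty":0,"tz":0,"twist":0,"grip":10},
    {"tx":0,"ty":0,"tz":0,"twist":0,"grip":10}
  ]
}}

```text
t: 25.3
tool_pos: [0.5207, 0.3496, 0.0116]
ee_rot: [0.0, 0.034, 0.999, -0.0]
wrist_force: [-2.4, -2.7, 7.5]
grip_width: 0.0245
```

```bash
python3 - <<'E'
from h import *
plan([.522,.3495,.0115],176.2)
E
```

```text
t 25.3 pos [0.5207 0.3496 0.0116] ang 176.14 tilt [ 0.001 -0.001 -1.   ] g 0.0245 F [-2.4 -2.7  7.5] M [-0.53  0.5   0.03] j7 0.3208315471941761
twist -0.06 then t(mm) [-1.3 -0.   0.1] | before twist [-1.3 -0.   0.1]
```

The chisel is touching the tray floor. I'll open and lift.

{"op": "send_rows", "data": {
  "increments": [
    {"tx":0,"ty":0,"tz":-1,"twist":0,"grip":35},
    {"tx":0,"ty":0,"tz":0,"twist":0,"grip":45},
    {"tx":0,"ty":0,"tz":0,"twist":0,"grip":60},
    {"tx":0,"ty":0,"tz":0,"twist":0,"grip":60},
    {"tx":0,"ty":0,"tz":0,"twist":0,"grip":60},
    {"tx":0,"ty":0,"tz":-5,"twist":0,"grip":60},
    {"tx":0,"ty":0,"tz":-15,"twist":0,"grip":60},
    {"tx":0,"ty":0,"tz":-30,"twist":0,"grip":60},
    {"tx":0,"ty":0,"tz":-35,"twist":0,"grip":60},
    {"tx":0,"ty":0,"tz":-35,"twist":0,"grip":60},
    {"tx":0,"ty":0,"tz":-30,"twist":0,"grip":60},
    {"tx":0,"ty":0,"tz":-30,"twist":0,"grip":60}
  ]
}}

```text
t: 26.3
tool_pos: [0.5205, 0.3499, 0.1946]
ee_rot: [0.001, 0.033, 0.999, 0.0]
wrist_force: [0.6, -0.3, -0.6]
grip_width: 0.051
```

{"op": "send_rows", "data": {
  "increments": [
    {"tx":0,"ty":-20,"tz":-20,"twist":0,"grip":60},
    {"tx":0,"ty":-35,"tz":0,"twist":0,"grip":60},
    {"tx":0,"ty":-35,"tz":0,"twist":0,"grip":60},
    {"tx":0,"ty":-35,"tz":0,"twist":0,"grip":60},
    {"tx":0,"ty":-30,"tz":0,"twist":0,"grip":60},
    {"tx":0,"ty":-20,"tz":0,"twist":0,"grip":60},
    {"tx":0,"ty":0,"tz":0,"twist":0,"grip":60},
    {"tx":0,"ty":0,"tz":0,"twist":0,"grip":60}
  ]
}}

```text
t: 26.97
tool_pos: [0.5093, 0.1739, 0.2125]
ee_rot: [0.001, 0.035, 0.999, -0.0]
wrist_force: [-0.9, 0.9, 0.3]
grip_width: 0.0509
```

```bash
python3 - <<'E'
from h import *
plan([.522,.3495,.0115],176.2)
cap('side','s12');cap('top','t12')
crop('t12',120,120,240,250,4,'t12a')
E
```

```text
t 26.9667 pos [0.5093 0.1739 0.2125] ang 176.0 tilt [ 0.002 -0.    -1.   ] g 0.0509 F [-0.9  0.9  0.3] M [ 0.01 -0.01 -0.  ] j7 0.7424337522739576
twist -0.2 then t(mm) [ -0.8 176.2 200.9] | before twist [-1.000e-01  1.762e+02  2.009e+02]
```

View pics/s12.png

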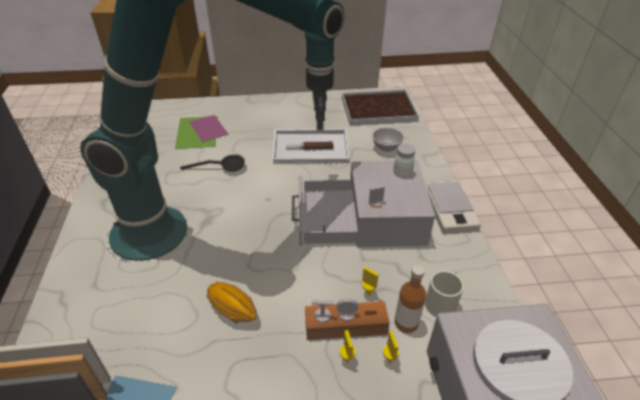

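View pics/t12.png

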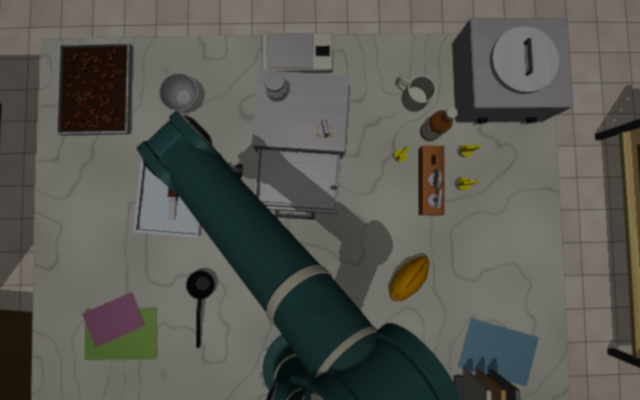

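View pics/t12a.png

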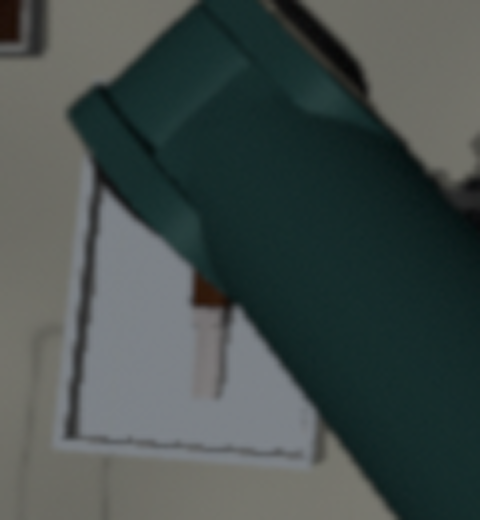

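The side view shows the chisel flat in the tray at (312,146), the key still in the lock at (377,196) and the drawer open. The top view shows the blade well inside the tray wall. The bottle, jar, pod, ladle and other keys haven't moved, so I'll hand the job in.

```bash
python3 - <<'E'
from h import *
print(arm.read_state()['dq'].round(4)); print(arm.finish_job())
E
```

```text
[-0.0201  0.0112 -0.001   0.0001  0.0018 -0.0013  0.0013]
the job is handed in; nothing more can be done
None
```

I handed the job in at about 27 s of the 72 s allowed. The chisel is in the baking tray, and the key is still in the lock with the drawer open.

- **Key and lock:** I took the steel square-headed key and pushed it home until the collar met about 7 N on the cabinet top. I turned it about 76° clockwise, and the drawer sprang fully open. I then let go of the key and left it in the lock.
- **Chisel:** I gripped it by the handle, lifted it out, turned it and lowered it until it touched the tray floor (about 7 N), then released it.

**Last checks:** the pictures before handing in showed:
- The chisel was lying flat between the tray walls.
- The key was standing in the lock and the drawer was open.
- The other two keys, the bottle, jar, pod and ladle looked to be where they started.
- The gripper was about 0.2 m above the table and touching nothing.

No check failed, but two were limited. The arm hid part of the tray and the chisel handle in the last top view, so flatness rests on the side view. I did not re-measure the key's height after releasing it.

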